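# Load the last raw egg into the egg cooker, cover it and switch it on

## Robot

A 6-joint arm with a two-finger parallel gripper is mounted at the origin on a cart in front of the work surface, level with it; the furniture and walls round the work are solid. World frame = base frame: x ahead of the robot, y to its left, z up, the work surface at z = 0. Lengths are in m, angles in rad, forces in N, time in s.
With the tool pointing down it reaches from about 0.35 to 0.85 m from the base axis. Payload 8.1 kg.
Tool frame: the origin (TCP) lies on the centre line of the jaws, within the pads' length; the fingertips stand robot.finger_overhang ahead of it and the grasp point (between the pads) lies 5 mm behind it (robot.finger_overhang is the distance from the TCP to the fingertips, in m); z points along the fingers, y is the direction in which the jaws open and shut (so a half turn about z gives the same grasp; the last joint's range is limited). The gripper opens to 93 mm and grips with 3 to 60 N. Pads are 15 mm wide; open, the fingers measure 128 mm over their backs; the gripper's body (75 mm by 188 mm) begins 65 mm behind the grasp point.
Start: joints at [1.056, 0.13, 1.488, -0, 1.523, -0.085], TCP at [0.25, 0.545, 0.233] pointing down, gripper open.
Joint ranges: [-2.96, 2.96], [-0.89, 2.26], [0.02, 2.5], [-1.34, 4.48], [0, 2.73], [-2.66, 2.66]. Speed limits (rad/s): [2.39, 2.39, 2.79, 3.14, 3.14, 3.14].

## Interface

Orientations are given as a rotation vector (axis times angle).
In Python, from plant import robot gives the robot as it stands. The module is installed in compiled form; this text tells all that it offers.
- The arm moves only by the tool carry_out, never from a script. Its argument "commands" is a list that holds one entry, the list of rows, each a list of 4 numbers: the shift along the tool's x, y, z in cm, then the turn about the tool's z in degrees. In form: [[[tx, ty, tz, roll], ...]]. A call has 1 to 20 rows; each row shifts and turns the commanded pose from where the row before left it, along the tool's axes as they then stand; what a row does not reach is not made up. A row lasts 1/12 s, in which the tool goes at most 41.7 mm and 7.16 degrees, less where a joint would pass 70% of its speed; a pose out of reach is approached as far as the arm can. A call is refused whole if a number of a shift passes 4.17 or a number of a turn 7.16, either way. A call with a gripper value outside its range is refused whole. "claw" is the finger opening in cm, from 0 to 9.3, set as the call begins (left out, the last holds). The fingers move at their own pace and stop on an object; "grip_force" is the grip in N (left out, the last holds). Time passes only in rows, so rows that do not move let the fingers close. It gives the time, the measured TCP pose, the force and the opening at its end, in the units of the state.
- robot.read_state(): the state, without advancing time (a new reading comes with each control period).
- robot.read_camera(name): name is "scene" or "top" or "wrist"; returns the picture (480x640x3 uint8, red, green, blue); there is no depth.
- robot.camera_params(name): a dict with "mtx" (3x3 intrinsics, pixels), "R" (3x3) and "t" (3): a world point X has camera coordinates R X + t. Camera axes: x right, y down, z forward; pixel columns grow to the right and rows downward; lengths in m; the calibration is good to about 2 mm. A picture is of the moment at which its call begins: read the wrist's pose just before it. camera_params takes no time and is no camera call; for the wrist camera it gives the pose at the moment of the call.
- robot.close_job(): hands the job in, once; it reports no verdict.
The state is a dict: "t": time; "q": joint angles; "dq": joint speeds; "joint_torque": joint torques, N m; "tool_pos": TCP position; "orientation": TCP orientation; "force": force on the tool from outside, world axes, zero at the start; "wrist_torque": the same for the moment, N m; "opening": finger opening in m.
Only numpy, scipy, OpenCV 4.12 (cv2) and the standard library are available. Lean on these libraries where they do the work, as an engineer would, in place of code of your own. Each camera call takes 0.05 s, during which the arm holds its last target.

## Task

Get breakfast going: take the last egg out of the wooden rack and stand it, point down as it is, in the free place of the egg cooker's tray, then put the clear lid squarely on the cooker, and then switch the cooker on with the red rocker in front. The eggs are raw: hold the egg with the lightest grip your gripper has, move it with care and set it down softly, never let it drop or press it hard against anything, and put the lid down softly too. Leave the two eggs already in the cooker in their places, and the mug, the spice jar and the pepper mill where they stand.

Things in the scene. Friction and masses are not known exactly. Their poses are not given: they have to be found in the camera images.
- egg: the raw egg to cook, dark brown, the only one in the wooden rack; 44 mm thick, 58 mm long, 60 g, standing point down. Origin at its lower, pointed tip (10 mm above the worktop in the rack), z to its blunt end; widest 33 mm above the origin. The shell cracks if squeezed with over 45 N a side or it meets anything else with over 30 N: use the gripper's least force.
- egg_b: a cream-coloured egg of the same shape that stands in the cooker's tray already; origin at its lower, pointed tip
- egg_c: a light brown egg of the same shape that stands in the cooker's tray already; origin at its lower, pointed tip
- egg_rack: low wooden egg rack, 164 x 112 mm and 26 mm high, fixed, with six round holes of 36 mm in two rows, 52 mm apart; only one hole holds an egg. Origin under its centre on the worktop, x along its long side
- cooker: electric egg cooker, fixed: round cream-coloured base 184 mm across with a flat top 42 mm above the worktop, and a control pod 66 mm wide and 34 mm high that reaches out to 155 mm from the centre on the side of its -x axis. Origin under the centre of the round base on the worktop
- tray: round metal tray of 147 mm on the cooker's flat top, 9 mm thick, with three collars (36 mm inside, 45 mm outside) whose centres lie 45 mm from the middle, 120 degrees apart; it may be turned any way. Origin under its centre, on the cooker's flat top; the free place lies on its +x axis, the other two hold eggs that rise 111 mm above the worktop
- free_place (a point): centre of the rim of the empty collar, 68 mm above the worktop (26 mm above the cooker's flat top). An egg that stands in it point down has its tip 16 mm below this point and rises 42 mm above it
- lid: loose clear plastic dome lid of the cooker, 164 mm across at the rim, 126 mm high with its knob, wall 3 mm, 160 g, standing rim down on the worktop. Origin in the middle of the rim's plane, z up. On the cooker its rim goes round the tray (3 mm of play) and rests on the flat top
- lid_knob (a point): point on the axis of the lid's black knob, 116 mm above the lid's rim, where the finger pads should meet; the knob is a cylinder of 29 mm that stands 34 mm high on the dome, its top 10 mm above this point
- lid_seat (a point): centre of the cooker's flat top, 42 mm above the worktop: the lid's origin must come here
- rocker (a joint): angle of the red rocker switch on the control pod: 0 = off, 0.34 rad = fully on. It stays where it is left; it turns with about 4 N
- rocker_press (a point): point on the half of the rocker that stands up while it is off (marked with a white dot, the half away from the round base): push here straight down by about 6 mm until this half lies level; the half is 24 x 28 mm. When off the point is 46 mm above the worktop
- mug: white and green mug, 86 mm across, 96 mm high, a bystander; origin under its middle
- spice_jar: small spice jar, 41 mm across, 105 mm high, a bystander; origin under its middle
- pepper_mill: dark wooden pepper mill, 58 mm across, 170 mm high, a bystander; origin under its middle
Mind the look-alikes: they are no part of the job. What is shaped like the egg but green, pink or yellow is not meant.

How it is judged:
On the way, in this order (a step that is already met when the one before it is completed fails the run):
1. the egg stands released in the free place of the tray (horizontal distance between egg and free_place below 0.012 m and z of egg in the frame of tray between 0.004 and 0.016 m and angle between egg's own z axis and vertical below 0.45 rad and contact force between the fingers and egg below 0.1 N), for 0.2 s.
2. the lid rests released and square on the cooker (horizontal distance between lid and lid_seat below 0.006 m and z of lid in the frame of lid_seat between -0.003 and 0.003 m and angle between lid's own z axis and vertical below 0.06 rad and contact force between the fingers and lid below 0.1 N and linear speed of lid below 0.02 m/s), for 0.2 s.
3. the rocker is pressed to on (value of joint rocker above 0.28 rad), for 0.1 s.
At the end, for the whole second after the job is handed in: Egg at rest in the free collar (tip within 12 mm of its axis, 4 to 16 mm above the cooker's flat top, tilt under 25 degrees); lid level on the cooker, within 6 mm of centre and 3 mm of fully down; rocker over 0.28 rad; other eggs within 20 mm of their places, tilted under 34 degrees (horizontal distance between egg and free_place below 0.012 m and z of egg in the frame of tray between 0.004 and 0.016 m and angle between egg's own z axis and vertical below 0.45 rad and horizontal distance between lid and lid_seat below 0.006 m and z of lid in the frame of lid_seat between -0.003 and 0.003 m and angle between lid's own z axis and vertical below 0.06 rad and value of joint rocker above 0.28 rad and linear speed of each of egg, lid below 0.02 m/s and distance of each of egg_b, egg_c from where it was at the start of the episode below 0.02 m and angle between each of egg_b, egg_c's own z axis and vertical below 0.6 rad); the robot touches nothing.
It fails at once if the fingers press the egg with more than 90 N in all (a squeeze of 45 N on each side) (contact force between the fingers and egg above 90 N).
It fails at once if the egg hits the tray, the cooker or another egg, or is pressed against it, with more than 30 N, or is wedged in the rack with more than 80 N (contact force between egg and tray above 30 N or contact force between egg and cooker above 30 N or contact force between egg and egg_b above 30 N or contact force between egg and egg_c above 30 N or contact force between egg and egg_rack above 80 N).
It fails at once if the lid is dropped or pressed on the cooker or its tray with more than 50 N, or on an egg with more than 30 N (contact force between lid and cooker above 50 N or contact force between lid and tray above 50 N or contact force between lid and egg above 30 N or contact force between lid and egg_b above 30 N or contact force between lid and egg_c above 30 N).
It fails at once if the egg falls over on its side (tilted over 69 degrees), or one of the two other eggs is pushed out of its place (moved over 20 mm) or tipped over 34 degrees (angle between egg's own z axis and vertical above 1.2 rad or distance of any of egg_b, egg_c from where it was at the start of the episode above 0.02 m or angle between any of egg_b, egg_c's own z axis and vertical above 0.6 rad).
It fails at once if the mug, the spice jar or the pepper mill is moved by more than 30 mm (distance of any of mug, spice_jar, pepper_mill from where it was at the start of the episode above 0.03 m).
It also fails if it takes over 58 s, if anything falls off the work surface, if the arm or the gripper's body presses on something with over 40 N, if the wrist force passes 120 N, or if a joint passes its speed limit or range.

## Working session

There is one attempt and no reset: what is moved stays moved. The work goes in short steps, Python scripts to look and compute and a tool call to move; the robot and the scene stay as the last step left them, time stands still between calls to the robot, and variables do not carry over. Pictures are saved under pics/ and viewed, and the job is handed in when it is done.

Besides the shell and the picture viewer there is one more tool, called after ">>>" as a command line: name --argument value ..., lists and objects as JSON in quotes. carry_out: Moves the arm, as the interface text tells. Its arguments: {"type":"object","properties":{"commands":{"type":"array","items":{"type":"array","items":{"type":"array","items":{"type":"number"}}}},"claw":{"type":"number"},"grip_force":{"type":"number"}},"required":["commands"]}

```bash
mkdir -p pics; cat > h.py <<'E'
import numpy as np, cv2
from plant import robot
def shot(n,f):
    p=robot.camera_params(n); im=robot.read_camera(n); cv2.imwrite('pics/'+f,cv2.cvtColor(im,cv2.COLOR_RGB2BGR)); np.savez('pics/'+f[:-4]+'.npz',im=im,**{k:np.array(p[k]) for k in('mtx','R','t')}); return im,p
def ld(f):
    d=np.load('pics/'+f+'.npz'); return d['im'],d
def cast(p,uv,z):
    R=np.array(p['R']);t=np.array(p['t']);K=np.array(p['mtx'])
    c=-R.T@t; d=R.T@np.linalg.inv(K)@np.array([uv[0],uv[1],1.])
    return c+d*(z-c[2])/d[2]
def proj(p,X):
    R=np.array(p['R']);t=np.array(p['t']);K=np.array(p['mtx'])
    v=K@(R@np.array(X)+t); return v[:2]/v[2]
E
python3 - <<'E'
from h import *
s=robot.read_state(); print(s,robot.finger_overhang)
for n in('scene','top','wrist'):
    im,p=shot(n,n+'0.png'); print(n,(-np.array(p['R']).T@p['t']).round(3),np.array(p['mtx']).round(0).tolist())
E
```

```text
{'t': 0.0, 'q': array([ 1.05556120e+00,  1.31126503e-01,  1.48929930e+00, -4.35958242e-05,
        1.52298726e+00, -8.53627416e-02]), 'dq': array([-0.00065651,  0.00083097,  0.00014446,  0.00090844,  0.00231419,
        0.00050941]), 'joint_torque': array([ 1.66238187e-03, -5.59831095e+01, -4.91764033e+01,  7.69197685e-02,
        3.47230921e-02, -2.93553649e-04]), 'tool_pos': array([0.24975491, 0.54494341, 0.23159713]), 'orientation': array([-6.69945370e-01, -3.06881870e+00,  2.75132609e-03]), 'force': array([-0.11031529,  0.43649066, -0.16847162]), 'wrist_torque': array([ 0.00615881, -0.02198189,  0.00548784]), 'opening': 0.09267837828090025} 0.014
scene [-0.58  -0.688  0.736] [[606.0, 0.0, 318.0], [0.0, 606.0, 239.0], [0.0, 0.0, 1.0]]
top [ 0.399 -0.063  0.973] [[459.0, 0.0, 319.0], [0.0, 459.0, 241.0], [0.0, 0.0, 1.0]]
wrist [0.181 0.577 0.383] [[371.0, 0.0, 321.0], [0.0, 371.0, 236.0], [0.0, 0.0, 1.0]]
```

View pics/scene0.png

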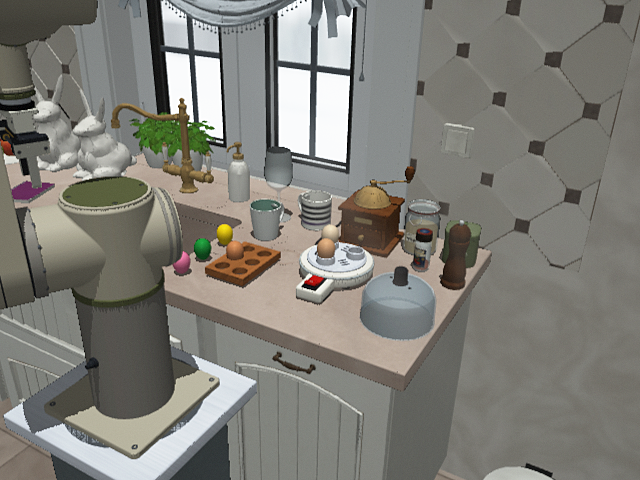

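View pics/top0.png

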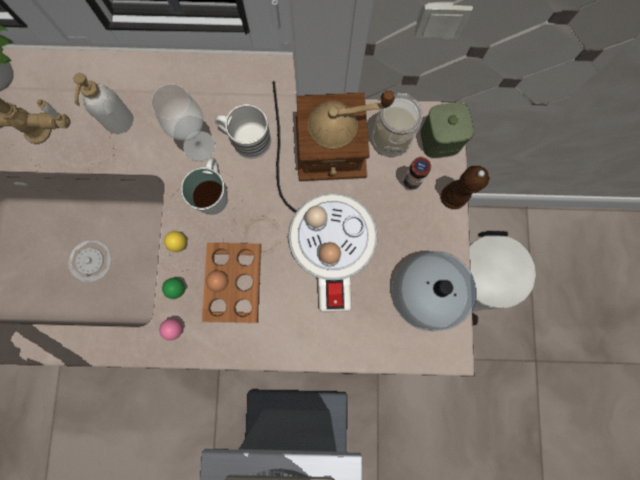

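View pics/wrist0.png

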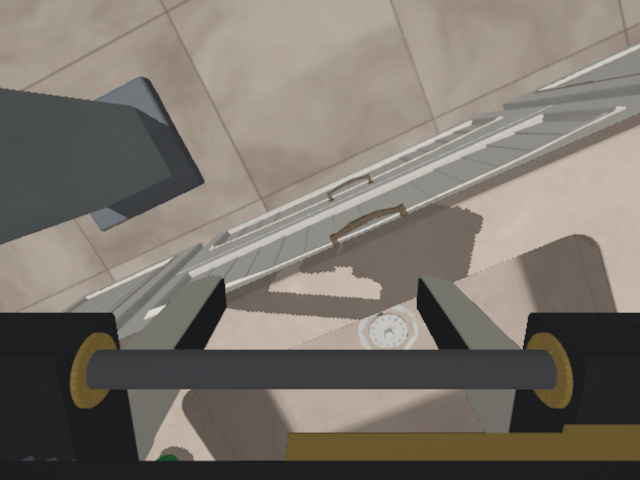

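The top view shows the rack at about (231,282) with one brown egg at (217,281). The cooker is at (332,237), with its free collar near (353,227), the rocker at (335,294), and the lid at (433,290) with its knob at (443,289). The look-alikes are yellow (175,241), green (173,288) and pink (170,329), all outside the rack. The cooker's own eggs are at (316,216) and (329,253). The egg at (217,281) is the one meant, because it is the only brown one in the rack. I'll confirm with an enlarged crop.

```bash
python3 - <<'E'
from h import *
im,p=ld('top0')
b=cv2.cvtColor(im,cv2.COLOR_RGB2BGR)
a=cv2.resize(b[185:335,160:390],None,fx=3.4,fy=3.4,interpolation=cv2.INTER_CUBIC)
cv2.imwrite('pics/crop_a.png',a)
im,q=ld('scene0'); b=cv2.cvtColor(im,cv2.COLOR_RGB2BGR)
cv2.imwrite('pics/crop_b.png',cv2.resize(b[215:345,195:445],None,fx=3.2,fy=3.2,interpolation=cv2.INTER_CUBIC))
E
```

```text
(no output)
```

View pics/crop_a.png

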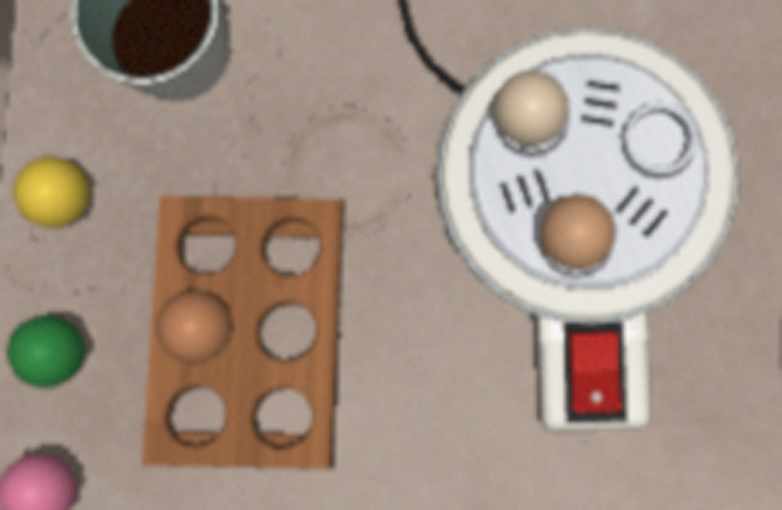

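View pics/crop_b.png

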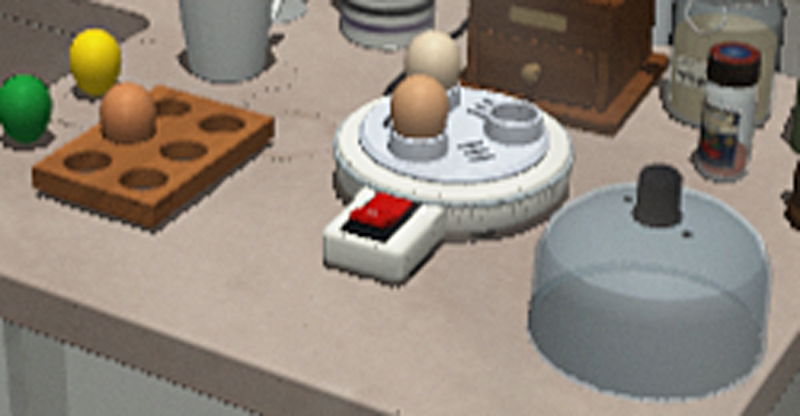

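The crops confirm it. The brown egg at top-view (217,281) is in the rack, and yellow, green and pink lie outside it. Next I'll measure.

```bash
cat > meas.py <<'E'
from h import *
T,pt=ld('top0'); S,ps=ld('scene0')
def comp(mask,near,name):
    n,l,st,c=cv2.connectedComponentsWithStats(mask.astype(np.uint8))
    i=1+np.argmin(np.linalg.norm(c[1:]-near,axis=1)+(st[1:,4]<4)*1e3)
    m=(l==i).astype(np.uint8); cs,_=cv2.findContours(m,0,2); k=max(cs,key=cv2.contourArea)
    print(name,'c',c[i].round(1),'box',st[i]); return c[i],k,st[i]
def two(u,v):
    A=[];b=[]
    for p,w in((pt,u),(ps,v)):
        P=p['mtx']@np.c_[p['R'],p['t']]
        for r in(0,1): A.append(w[r]*P[2,:3]-P[r,:3]); b.append(P[r,3]-w[r]*P[2,3])
    return np.linalg.lstsq(np.array(A),np.array(b),rcond=None)[0]
for n,(I,p) in dict(T=(T,pt),S=(S,ps)).items():
    h=cv2.cvtColor(I,cv2.COLOR_RGB2HSV); 
    print(n,'hsv egg',h[281,217] if n=='T' else h[250,235],'rack',h[310,231] if n=='T' else h[268,228], 'knob',h[289,443] if n=='T' else h[277,400])
ht=cv2.cvtColor(T,cv2.COLOR_RGB2HSV).astype(int); hs=cv2.cvtColor(S,cv2.COLOR_RGB2HSV).astype(int)
red=lambda h:((h[...,0]<6)|(h[...,0]>174))&(h[...,1]>200)&(h[...,2]>120)
r1=comp(red(ht),(335,294),'rockT'); r2=comp(red(hs),(313,282),'rockS')
kn=lambda h:h[...,2]<75
k1=comp(kn(ht),(443,289),'knobT'); k2=comp(kn(hs),(400,277),'knobS')
print('knob2view',two(k1[0],k2[0]), 'cast .109',cast(pt,k1[0],.109))
# print pixel rows for the free collar, tray edges
E
python3 meas.py
python3 - <<'E'
import sys;sys.path.insert(0,'.')
import os;os.chdir('.')
from h import *
T,pt=ld('top0')
h=cv2.cvtColor(T,cv2.COLOR_RGB2HSV)
for r in (281,): print([tuple(x) for x in h[r,200:236]])
print([tuple(x) for x in h[237,284:382:2]])
E
```

```text
T hsv egg [ 11 122 199] rack [ 12 139 143] knob [ 0  0 46]
S hsv egg [ 12 149 178] rack [ 13 170 165] knob [50 15 52]
rockT c [334.6 298.7] box [329 294  12  11  79]
rockS c [314.2 280. ] box [305 276  19   9  96]
knobT c [442.4 287.8] box [433 280  20  17 258]
knobS c [400.4 276.2] box [393 267  15  19 242]
knob2view [ 0.47821311 -0.29933824  0.10577159] cast .109 [ 0.47810655 -0.29877281  0.109     ]
[(np.uint8(12), np.uint8(46), np.uint8(161)), (np.uint8(12), np.uint8(45), np.uint8(158)), (np.uint8(14), np.uint8(45), np.uint8(157)), (np.uint8(12), np.uint8(56), np.uint8(159)), (np.uint8(12), np.uint8(91), np.uint8(159)), (np.uint8(12), np.uint8(132), np.uint8(149)), (np.uint8(12), np.uint8(129), np.uint8(136)), (np.uint8(11), np.uint8(127), np.uint8(145)), (np.uint8(11), np.uint8(126), np.uint8(160)), (np.uint8(12), np.uint8(129), np.uint8(168)), (np.uint8(12), np.uint8(130), np.uint8(175)), (np.uint8(12), np.uint8(128), np.uint8(180)), (np.uint8(12), np.uint8(127), np.uint8(186)), (np.uint8(11), np.uint8(125), np.uint8(192)), (np.uint8(11), np.uint8(121), np.uint8(202)), (np.uint
[... 2466 characters left out ...]
nt8(11), np.uint8(191)), (np.uint8(105), np.uint8(9), np.uint8(173)), (np.uint8(116), np.uint8(10), np.uint8(172)), (np.uint8(113), np.uint8(11), np.uint8(186)), (np.uint8(111), np.uint8(9), np.uint8(210)), (np.uint8(108), np.uint8(6), np.uint8(226)), (np.uint8(110), np.uint8(7), np.uint8(226)), (np.uint8(110), np.uint8(7), np.uint8(228)), (np.uint8(110), np.uint8(11), np.uint8(217)), (np.uint8(18), np.uint8(6), np.uint8(210)), (np.uint8(19), np.uint8(12), np.uint8(231)), (np.uint8(25), np.uint8(12), np.uint8(229)), (np.uint8(26), np.uint8(16), np.uint8(220)), (np.uint8(38), np.uint8(6), np.uint8(169)), (np.uint8(13), np.uint8(43), np.uint8(161)), (np.uint8(12), np.uint8(43), np.uint8(160))]
```

```bash
cat > m2.py <<'E'
from h import *
T,p=ld('top0'); S,ps=ld('scene0')
def radial(I,c0,r0,r1,z,name,p,sgn=-1,angs=range(0,360,5),ch=None,it=3):
    g=(cv2.cvtColor(I,cv2.COLOR_RGB2GRAY) if ch is None else cv2.cvtColor(I,cv2.COLOR_RGB2HSV)[...,ch]).astype(np.float32)
    rr=np.arange(r0,r1,.1); pts=[]
    for a in angs:
        a=np.deg2rad(a); x=(c0[0]+rr*np.cos(a)).astype(np.float32); y=(c0[1]+rr*np.sin(a)).astype(np.float32)
        v=cv2.remap(g,x[None],y[None],cv2.INTER_CUBIC)[0]; d=sgn*(v[10:]-v[:-10]); k=d.argmax()+5; pts.append((x[k],y[k]))
    W=np.array([cast(p,q,z)[:2] for q in pts])
    for _ in range(4):
        A=np.c_[2*W,np.ones(len(W))]; s=np.linalg.lstsq(A,(W**2).sum(1),rcond=None)[0]; R=np.sqrt(s[2]+s[:2]@s[:2])
        e=np.abs(np.linalg.norm(W-s[:2],axis=1)-R); W=W[e<=max(np.quantile(e,.85),.0005)]
    print(name,s[:2].round(4),'R',R.round(4),'res',e.mean().round(4),len(W)); return s[:2]
if __name__=='__main__':
    radial(T,(332.5,236.5),38,48,.042,'base outer',p,-1)
    radial(T,(332.5,236.5),32,39,.051,'tray',p,-1)
    radial(T,(353,226.5),6,13,.068,'collar outer',p,-1)
    radial(T,(353,226.5),5,12,.068,'collar',p,1)
    radial(T,(217,281),6,14,.043,'egg',p,-1,ch=2)
    radial(T,(433,291),36,44,.003,'lid rim',p,-1,angs=range(60,240,5))
    radial(T,(443,288),5,14,.126,'knob top',p,1)
    for n,uv,z in(('egg',(217.,281),.043),('dot',(160+596/3.4,185+397/3.4),.046),('podL',(160+541/3.4,185+427/3.4),.034),('podR',(160+648/3.4,185+427/3.4),.034)): print(n,cast(p,uv,z).round(4))
    for n,uv,z in(('mug',(203,188),.096),('jar',(419,167),.105),('mill',(475,179),.165)): print(n,cast(p,uv,z).round(3))
    print([cast(p,(160+a/3.4,185+b/3.4),.026)[:2].round(4) for a,b in((162,197),(342,199),(145,465),(332,467))])
E
python3 m2.py
```

```text
base outer [ 0.587  -0.0923] R 0.0872 res 0.0002 43
tray [ 0.5862 -0.0921] R 0.0692 res 0.0003 37
collar outer [ 0.6012 -0.1309] R 0.0173 res 0.0004 37
collar [ 0.601  -0.1311] R 0.0215 res 0.0003 37
egg [0.4874 0.1409] R 0.0186 res 0.0002 44
lid rim [ 0.4785 -0.303 ] R 0.0747 res 0.0008 18
knob top [ 0.477  -0.2945] R 0.0177 res 0.0006 37
egg [0.4859 0.1402 0.043 ]
dot [ 0.4502 -0.1001  0.046 ]
podL [ 0.4323 -0.0682  0.034 ]
podR [ 0.4339 -0.1319  0.034 ]
mug [0.665 0.169 0.096]
jar [ 0.717 -0.259  0.105]
mill [ 0.675 -0.348  0.165]
[array([0.5667, 0.1688]), array([0.5684, 0.058 ]), array([0.4041, 0.1675]), array([0.4058, 0.056 ])]
```

```bash
cat > m3.py <<'E'
from h import *
from m2 import radial
from meas import two,pt,ps,S,T
for n,u,s in (('collar',(160+656/3.4,185+141/3.4),(195+514/3.2,215+118/3.2)),('egg widest',(217,280.9),(195+128/3.2,215+109/3.2)),('dot',(335.3,301.8),(195+373/3.2,215+212/3.2)),('tray',(332.5,236.5),(195+456/3.2,215+132/3.2))):
    print(n,two(u,s).round(4),'scene cast',[cast(ps,s,z).round(4) for z in(.043,.046,.051,.068)])
radial(S,(355.6,251.9),4,14,.068,'collarS',ps,-1)
E
python3 m3.py | grep -v hsv
python3 -c "
from h import *
im,p=ld('scene0');b=cv2.cvtColor(im,cv2.COLOR_RGB2BGR)
cv2.imwrite('pics/crop_c.png',cv2.resize(b[220:305,290:385],None,fx=7,fy=7,interpolation=cv2.INTER_CUBIC))"
```

```text
rockT c [334.6 298.7] box [329 294  12  11  79]
rockS c [314.2 280. ] box [305 276  19   9  96]
knobT c [442.4 287.8] box [433 280  20  17 258]
knobS c [400.4 276.2] box [393 267  15  19 242]
knob2view [ 0.47821311 -0.29933824  0.10577159] cast .109 [ 0.47810655 -0.29877281  0.109     ]
collar [ 0.6026 -0.1333  0.0629] scene cast [array([ 0.6381, -0.1172,  0.043 ]), array([ 0.6328, -0.1197,  0.046 ]), array([ 0.6241, -0.1238,  0.051 ]), array([ 0.5942, -0.1379,  0.068 ])]
egg widest [0.4853 0.1399 0.0473] scene cast [array([0.4918, 0.1456, 0.043 ]), array([0.4872, 0.142 , 0.046 ]), array([0.4794, 0.1359, 0.051 ]), array([0.4531, 0.1155, 0.068 ])]
dot [ 0.45   -0.0999  0.0462] scene cast [array([ 0.4548, -0.0971,  0.043 ]), array([ 0.4503, -0.0996,  0.046 ]), array([ 0.4428, -0.1039,  0.051 ]), array([ 0.4175, -0.1184,  0.068 ])]
tray [ 0.5841 -0.0934  0.0481] scene cast [array([ 0.5935, -0.0898,  0.043 ]), array([ 0.5884, -0.0924,  0.046 ]), array([ 0.5799, -0.0967,  0.051 ]), array([ 0.5512, -0.1114,  0.068 ])]
collarS [ 0.5895 -0.1243] R 0.0392 res 0.002 37
```

View pics/crop_c.png

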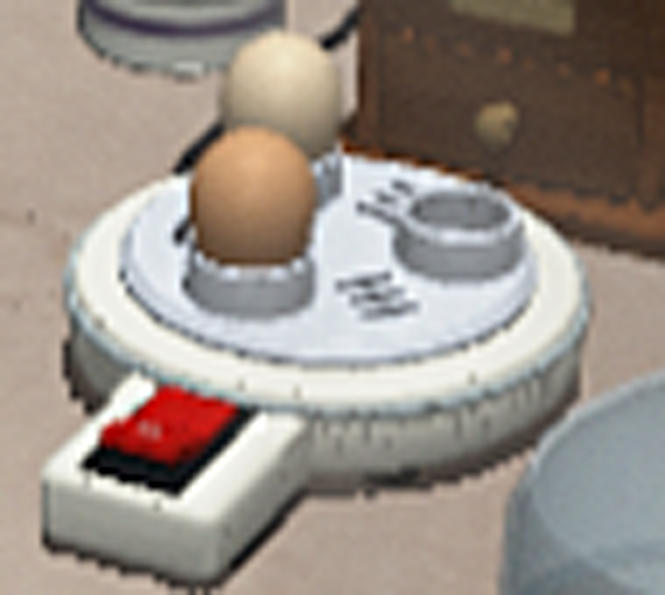

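The crop shows the free collar centred near scene pixel (356,250) and the white dot near (311,281). I'm taking these estimates:

| Thing | x, y (m) |
|---|---|
| egg | (0.4865, 0.1405) |
| free collar | (0.602, -0.132) |
| tray centre | (0.586, -0.092) |
| knob | (0.478, -0.298) |
| rocker dot | (0.450, -0.100) |

The sizes agree within a few mm. I'll turn the jaws tangential to the tray (yaw about 21°) and move above the egg.

>>> carry_out --commands '[[[0,0,0,7],[0,0,0,7],[0,0,0,7],[0,0,0,7],[0,0,0,7],[0,0,0,7],[-3.5,0.6,0,2.4],[-3.5,0.6,0,0],[-3.5,0.6,0,0],[-3.5,0.6,0,0],[-3.5,0.6,0,0],[-3.5,0.6,0,0],[-3.5,0.6,0,0],[-3.5,0.6,0,0],[-3.5,0.6,0,0],[-3.5,0.6,0,0],[-3.5,0.6,1,0],[-3.5,0.6,1,0],[-2.5,0.3,1,0],[-1.5,0,1,0]]]' --claw 9.3 --grip_force 3

```text
t: 1.82
tool_pos: [0.487, 0.1408, 0.192]
orientation: [1.783, 2.586, -0.001]
force: [0.1, 1.2, -0.1]
opening: 0.0929
```

```bash
cat >> h.py <<'E'
from scipy.spatial.transform import Rotation as Ro
def delta(target,s=None):
    s=s or robot.read_state(); M=Ro.from_rotvec(s['orientation']).as_matrix()
    y=np.degrees(np.arctan2(M[1,1],M[0,1])); print('t',round(s['t'],2),'pos',s['tool_pos'].round(4),'yaw',y.round(1),'tilt z',M[:,2].round(3),'open',round(s['opening'],4),'F',s['force'].round(1))
    print('  delta cm tool',(M.T@(np.array(target)-s['tool_pos'])*100).round(2))
E
python3 - <<'E'
from h import *
delta((.4865,.1405,.16))
im,p=shot('wrist','w1.png')
print(proj(p,(.4865,.1405,.068)))
E
```

```text
t 1.82 pos [0.487  0.1408 0.192 ] yaw 20.8 tilt z [ 0.    -0.001 -1.   ] open 0.0929 F [ 0.1  1.2 -0.1]
  delta cm tool [-0.01 -0.06  3.2 ]
[320.36223016 234.43239909]
```

View pics/w1.png

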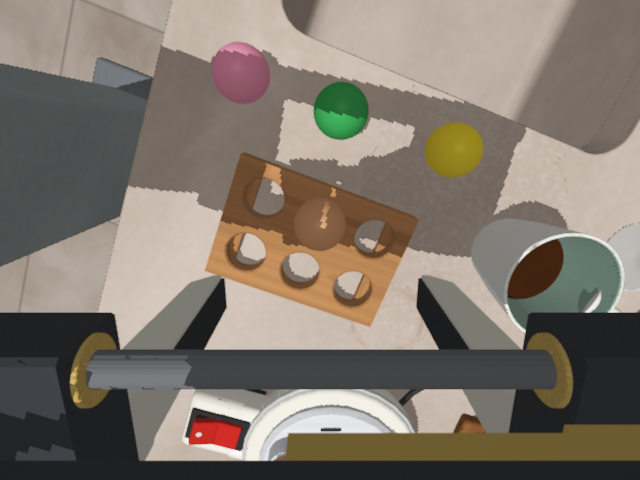

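The wrist view shows the egg at about (320,223), in the row of three holes facing the green and yellow look-alikes. I'll cast that pixel to check.

```bash
python3 - <<'E'
from h import *
im,p=ld('w1')
for z in(.04,.043): print(cast(p,(320,223.5),z), proj(p,(.4865,.1405,z)))
# collar/tray not fully visible
h=cv2.cvtColor(im,cv2.COLOR_RGB2HSV)
print(cast(p,(211,434),.046))
E
```

```text
[0.48553044 0.14201038 0.04      ] [320.43924441 225.52723715]
[0.48527696 0.14270486 0.043     ] [320.4316342  226.40720684]
[ 0.46065379 -0.09297606  0.046     ]
```

>>> carry_out --commands '[[[0.1,-0.1,3,0],[0,0,3,0],[0,0,3,0],[0,0,2,0],[0,0,1.5,0],[0,0,1,0],[0,0,0.7,0],[0,0,0.6,0],[0,0,0,0],[0,0,0,0]]]' --claw 7 --grip_force 3

```text
t: 2.7
tool_pos: [0.4851, 0.1443, 0.0452]
orientation: [1.78, 2.588, 0.001]
force: [0.2, 1.4, 0.6]
opening: 0.0698
```

```bash
python3 - <<'E'
from h import *
delta((.486,.1412,.044))
shot('wrist','w2.png'); shot('scene','s2.png')
im,p=ld('s2'); cv2.imwrite('pics/s2c.png',cv2.resize(im[190:320,170:330,::-1],None,fx=4,fy=4))
E
```

```text
t 2.7 pos [0.4851 0.1443 0.0452] yaw 21.0 tilt z [ 0.001  0.    -1.   ] open 0.0698 F [0.2 1.4 0.6]
  delta cm tool [-0.33 -0.03  0.12]
```

View pics/w2.png

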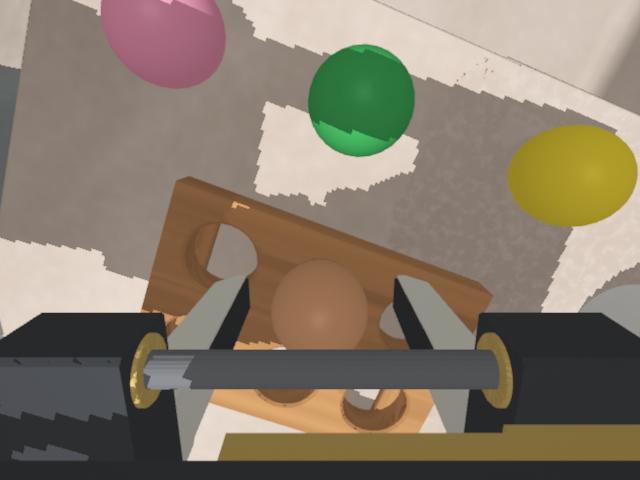

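View pics/s2c.png

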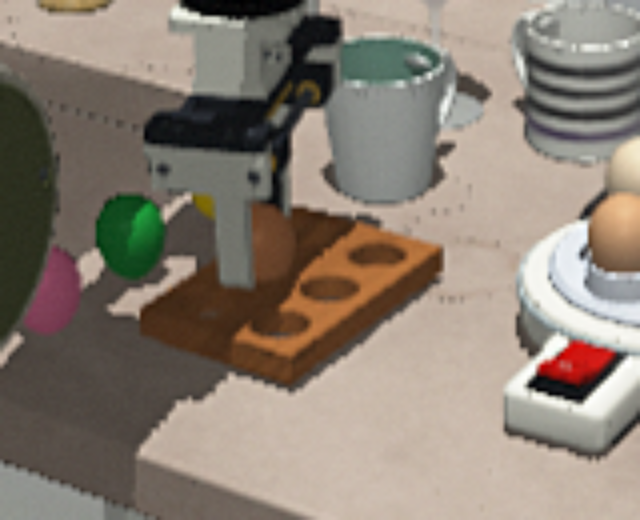

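The wrist view shows the egg at about (320,307), centred between the pads, though the tool sits about 3 mm off along its x axis. I'll check that cast.

```bash
python3 - <<'E'
from h import *
im,p=ld('w2')
for z in(.04,.043): print(cast(p,(320,307),z), proj(p,(.4858,.1412,z)))
s=robot.read_state(); print(s['tool_pos'],s['dq'].round(4)); delta((.486,.1412,.044))
E
```

```text
[0.48527897 0.14230955 0.04      ] [320.19435047 309.40260226]
[0.48474997 0.14371315 0.043     ] [320.18099819 312.44173871]
[0.48550944 0.14434889 0.04573724] [-0.0019 -0.0009 -0.001   0.     -0.0018 -0.0005]
t 2.8 pos [0.4855 0.1443 0.0457] yaw 21.0 tilt z [ 0.002  0.    -1.   ] open 0.0701 F [-0.3  0.1 -0.5]
  delta cm tool [-0.31 -0.07  0.17]
```

>>> carry_out --commands '[[[-0.2,0,0.1,0],[0,0,0,0],[0,0,0,0]]]'

```text
t: 3.05
tool_pos: [0.4857, 0.1422, 0.044]
orientation: [1.78, 2.588, 0.001]
force: [-0.7, -0.8, -0.2]
opening: 0.0698
```

>>> carry_out --commands '[[[0,0,0,0],[0,0,0,0],[0,0,0,0],[0,0,0,0],[0,0,0,0],[0,0,0,0],[0,0,0,0],[0,0,0,0],[0,0,0,0],[0,0,0,0]]]' --claw 3.6 --grip_force 3

```text
t: 3.88
tool_pos: [0.4852, 0.1422, 0.0436]
orientation: [-1.78, -2.589, 0.0]
force: [-1.4, -0.8, 0.5]
opening: 0.0436
```

The opening of 43.6 mm matches the egg. I'll lift gently.

>>> carry_out --commands '[[[0,0,-0.3,0],[0,0,-0.6,0],[0,0,-1,0],[0,0,-1.3,0],[0,0,-1.5,0],[0,0,-1.7,0],[0,0,-1.8,0],[0,0,-1.8,0],[0,0,-1.8,0],[0,0,-1.5,0],[0,0,-1,0],[0,0,-0.5,0],[0,0,0,0]]]'

```text
t: 4.97
tool_pos: [0.4862, 0.1424, 0.1933]
orientation: [1.779, 2.587, 0.003]
force: [-0.1, -0.5, -0.3]
opening: 0.0436
```

```bash
python3 - <<'E'
from h import *
delta((.602,-.132,.19))
shot('wrist','w3.png'); shot('scene','s3.png')
im,p=ld('s3'); cv2.imwrite('pics/s3c.png',cv2.resize(im[150:320,170:330,::-1],None,fx=4,fy=4)[:600])
E
```

```text
t 4.97 pos [0.4862 0.1424 0.1933] yaw 21.0 tilt z [ 0.003  0.001 -1.   ] open 0.0436 F [-0.1 -0.5 -0.3]
  delta cm tool [-29.77   0.99   0.35]
```

View pics/s3c.png

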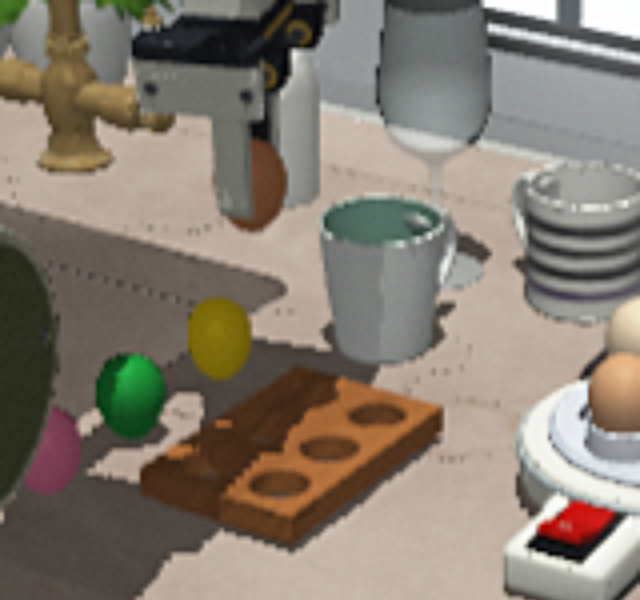

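View pics/w3.png

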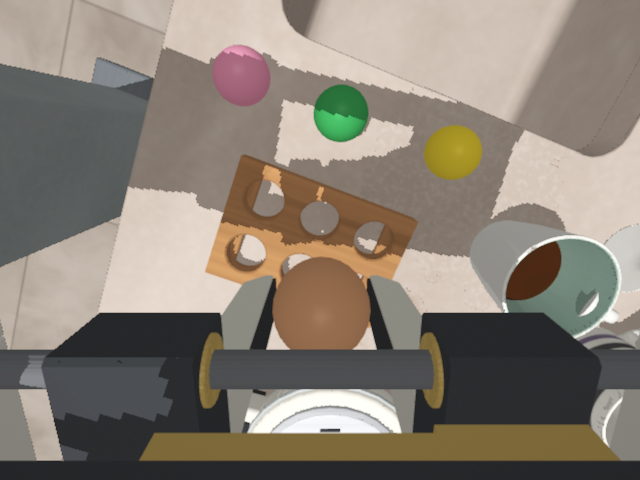

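The scene and wrist views show the egg held upright between the pads, at wrist pixel (322,306), with the rack empty below. Moving over the free collar.

>>> carry_out --commands '[[[-0.4,0,0,0],[-0.8,0,0,0],[-1.3,0.1,0,0],[-1.8,0.1,0,0],[-2,0.1,0,0],[-2.2,0.1,0,0],[-2.2,0.1,0,0],[-2.2,0.1,0,0],[-2.2,0.1,0,0],[-2.2,0.1,0,0],[-2.2,0.1,0,0],[-2.2,0.1,0,0],[-2.2,0.1,0,0],[-2,0,0,0],[-1.6,0,0,0],[-1.1,0,0,0],[-0.7,0,0,0],[-0.4,0,0,0],[-0.1,0,0,0],[0,0,0,0]]]'

```text
t: 6.73
tool_pos: [0.6022, -0.1317, 0.1915]
orientation: [-1.779, -2.589, -0.0]
force: [-0.3, 0.1, -0.2]
opening: 0.0437
```

```bash
python3 - <<'E'
from h import *
delta((.602,-.132,.19))
shot('wrist','w4.png')
delta((.602,-.132,.19))
E
```

```text
t 6.73 pos [ 0.6022 -0.1317  0.1915] yaw 21.0 tilt z [-0.  0. -1.] open 0.0437 F [-0.3  0.1 -0.2]
  delta cm tool [-0.02 -0.03  0.15]
t 6.78 pos [ 0.6022 -0.1314  0.1916] yaw 21.0 tilt z [-0.  0. -1.] open 0.0434 F [-0.4 -0.1 -0.3]
  delta cm tool [-0.05 -0.04  0.16]
```

View pics/w4.png

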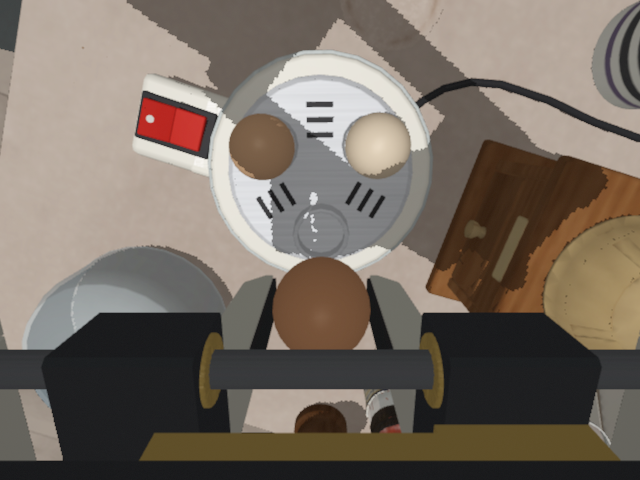

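The wrist view shows the free collar at about (321,231), just in front of the held egg, with the tray centred near (320,160) and the rocker dot at (150,119). I'll enlarge and fit.

```bash
python3 - <<'E'
from h import *
from m2 import radial
im,p=ld('w4')
cv2.imwrite('pics/w4c.png',cv2.resize(im[190:270,260:380,::-1],None,fx=6.5,fy=6.5,interpolation=cv2.INTER_CUBIC))
radial(im,(320,161),98,120,.042,'base',p,-1)
radial(im,(320,161),82,97,.051,'tray',p,-1)
radial(im,(321,231),18,34,.068,'collar +',p,1,angs=list(range(180,361,5)))
radial(im,(321,231),18,34,.068,'collar -',p,-1,angs=list(range(180,361,5)))
for uv,z in(((321,231),.068),((150,119),.046)): print(cast(p,uv,z))
for z in (.041,.043): pass
s=robot.read_state()
print('egg',[cast(p,(322,306),zz) for zz in(.188,.191)], proj(p,(.602,-.132,.068)))
E
```

```text
base [ 0.5838 -0.0909] R 0.0886 res 0.0006 37
tray [ 0.5853 -0.0905] R 0.0686 res 0.0002 43
collar + [ 0.6006 -0.1288] R 0.0212 res 0.0001 30
collar - [ 0.6019 -0.1322] R 0.0206 res 0.0001 25
[ 0.60109904 -0.1290667   0.068     ]
[ 0.449688   -0.09875723  0.046     ]
egg [array([ 0.60285112, -0.13211366,  0.188     ]), array([ 0.60231147, -0.13072624,  0.191     ])] [320.72679355 234.85068061]
```

View pics/w4c.png

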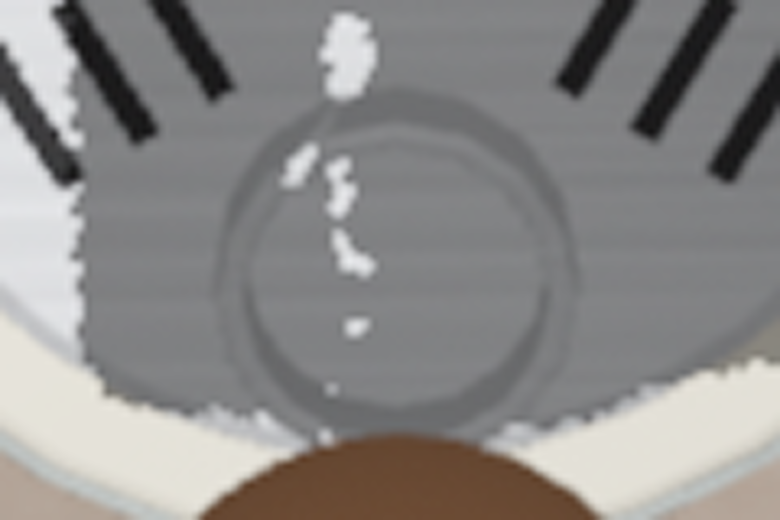

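Both views agree within 2 mm: collar at about (0.601, -0.130). I'll make a small correction and descend to about 1 mm above seating (TCP z about 0.087).

>>> carry_out --commands '[[[0.1,-0.05,0.3,0],[0.05,0,0.7,0],[0,0,1,0],[0,0,1.2,0],[0,0,1.2,0],[0,0,1.2,0],[0,0,1,0],[0,0,0.8,0],[0,0,0.5,0],[0,0,0.3,0],[0,0,0,0],[0,0,0,0]]]'

```text
t: 7.78
tool_pos: [0.6016, -0.131, 0.11]
orientation: [1.78, 2.588, 0.0]
force: [-0.4, -0.1, -0.2]
opening: 0.0439
```

```bash
python3 - <<'E'
from h import *
delta((.601,-.130,.087))
shot('wrist','w5.png'); shot('scene','s5.png')
delta((.601,-.130,.087))
im,p=ld('s5'); cv2.imwrite('pics/s5c.png',cv2.resize(im[180:300,290:410,::-1],None,fx=5,fy=5,interpolation=cv2.INTER_CUBIC))
E
```

```text
t 7.78 pos [ 0.6016 -0.131   0.11  ] yaw 21.0 tilt z [ 0.001 -0.    -1.   ] open 0.0439 F [-0.4 -0.1 -0.2]
  delta cm tool [ 0.11 -0.02  2.3 ]
t 7.88 pos [ 0.6019 -0.131   0.1105] yaw 21.0 tilt z [ 0.001 -0.    -1.   ] open 0.0436 F [-0.4  0.  -0.9]
  delta cm tool [ 0.13 -0.05  2.35]
```

View pics/s5c.png

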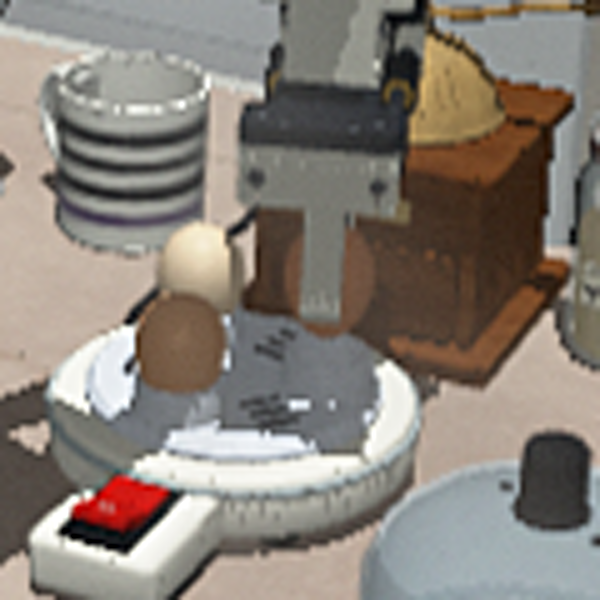

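View pics/w5.png

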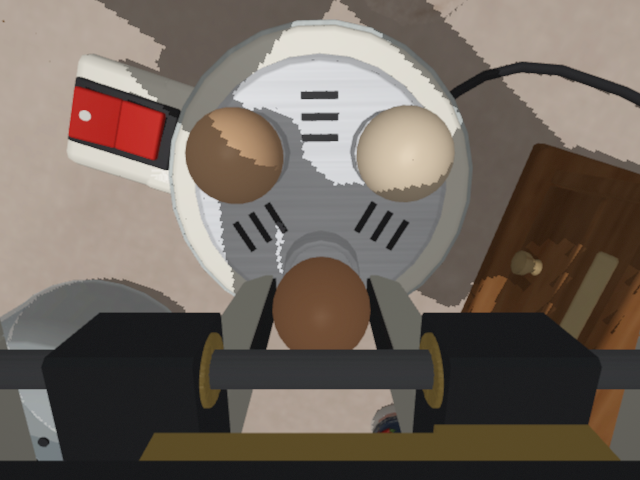

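The egg is held just above the collar at wrist (321,305), laterally in line with the collar arc at (321,240). 23 mm remain, so I'll go down slowly.

>>> carry_out --commands '[[[0.05,0,0.4,0],[0,0,0.5,0],[0,0,0.5,0],[0,0,0.3,0],[0,0,0.2,0],[0,0,0.2,0],[0,0,0.1,0],[0,0,0,0],[0,0,0,0]]]'

```text
t: 8.63
tool_pos: [0.6014, -0.1307, 0.088]
orientation: [1.78, 2.588, -0.0]
force: [0.6, -0.8, 2.5]
opening: 0.0438
```

```bash
python3 - <<'E'
from h import *
delta((.601,-.130,.087))
shot('wrist','w6.png'); shot('scene','s6.png')
delta((.601,-.130,.087))
im,p=ld('s6'); cv2.imwrite('pics/s6c.png',cv2.resize(im[180:300,290:410,::-1],None,fx=5,fy=5,interpolation=cv2.INTER_CUBIC))
E
```

```text
t 8.63 pos [ 0.6014 -0.1307  0.088 ] yaw 21.0 tilt z [ 0.001 -0.    -1.   ] open 0.0438 F [ 0.6 -0.8  2.5]
  delta cm tool [ 0.08 -0.01  0.1 ]
t 8.73 pos [ 0.6013 -0.1306  0.088 ] yaw 21.0 tilt z [ 0.001 -0.    -1.   ] open 0.0439 F [ 0.2 -2.4  0.3]
  delta cm tool [ 0.07 -0.01  0.1 ]
```

View pics/s6c.png

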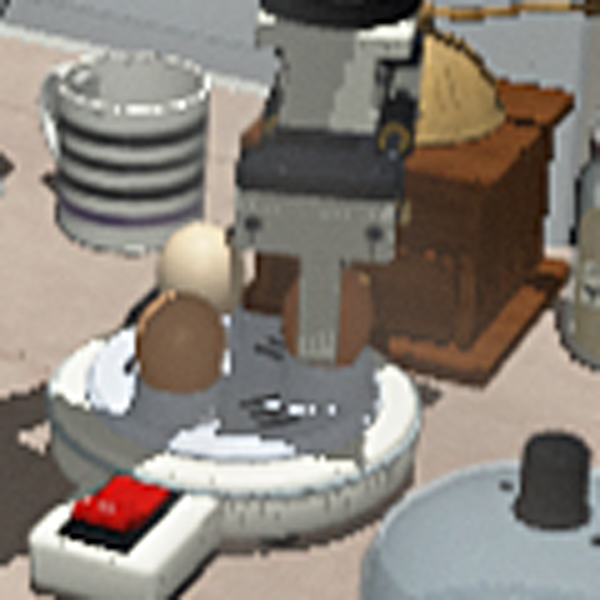

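View pics/w6.png

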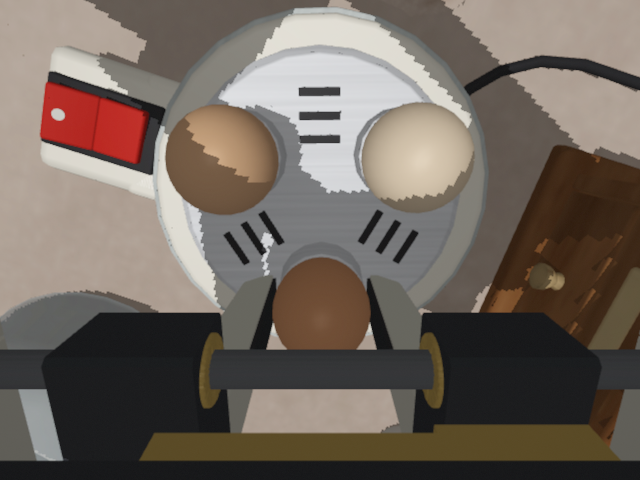

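The egg is inside the collar mouth with light or no contact. I'll lower in half-millimetre steps.

>>> carry_out --commands '[[[0,0,0.05,0],[0,0,0,0],[0,0,0.05,0],[0,0,0,0],[0,0,0.05,0],[0,0,0,0]]]'

```text
t: 9.23
tool_pos: [0.6013, -0.1304, 0.0862]
orientation: [1.78, 2.588, 0.0]
force: [1.3, -2.7, 3.3]
opening: 0.0438
```

```bash
python3 - <<'E'
from h import *
delta((.601,-.130,.087))
E
```

```text
t 9.23 pos [ 0.6013 -0.1304  0.0862] yaw 21.0 tilt z [ 0. -0. -1.] open 0.0438 F [ 1.3 -2.7  3.3]
  delta cm tool [ 0.05 -0.02 -0.08]
```

Contact is 3.3 N up and about 3 N outward, so the egg touches the inner side of the rim. I'll shift 1 mm outward and let go.

>>> carry_out --commands '[[[-0.1,0,0,0],[0,0,0,0],[0,0,0.05,0],[0,0,0,0],[0,0,0,0]]]'

```text
t: 9.65
tool_pos: [0.6014, -0.1311, 0.0855]
orientation: [-1.78, -2.589, -0.0]
force: [0.9, -0.8, 0.8]
opening: 0.0437
```

>>> carry_out --commands '[[[0,0,0,0],[0,0,0,0],[0,0,0,0],[0,0,0,0],[0,0,0,0],[0,0,0,0]]]' --claw 5.8

```text
t: 10.15
tool_pos: [0.6013, -0.1312, 0.0855]
orientation: [-1.78, -2.588, 0.0]
force: [-0.2, 0.5, 1.0]
opening: 0.058
```

```bash
python3 - <<'E'
from h import *
delta((.601,-.130,.087))
shot('wrist','w7.png')
E
```

```text
t 10.15 pos [ 0.6013 -0.1312  0.0855] yaw 21.0 tilt z [-0.  0. -1.] open 0.058 F [-0.2  0.5  1. ]
  delta cm tool [ 0.12  0.01 -0.15]
```

View pics/w7.png

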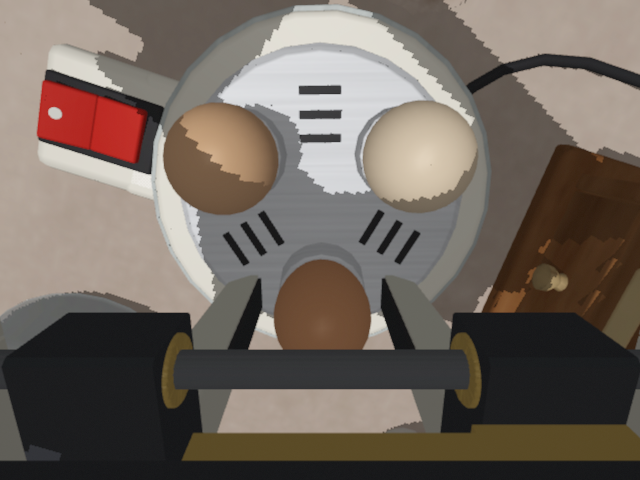

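The released egg stands free between the open pads at (322,308). Rising straight up to look.

>>> carry_out --commands '[[[0,0,-0.5,0],[0,0,-1,0],[0,0,-1.5,0],[0,0,-1.5,0],[0,0,-2,0],[0,0,-2,0],[0,0,-2,0],[0,0,-1,0],[0,0,0,0]]]'

```text
t: 10.95
tool_pos: [0.6034, -0.1319, 0.205]
orientation: [1.777, 2.584, 0.003]
force: [0.4, 0.1, 0.6]
opening: 0.0581
```

```bash
python3 - <<'E'
from h import *
delta((.478,-.298,.20))
shot('wrist','w8.png'); shot('scene','s8.png')
im,p=ld('s8'); cv2.imwrite('pics/s8c.png',cv2.resize(im[180:300,290:410,::-1],None,fx=5,fy=5,interpolation=cv2.INTER_CUBIC))
E
```

```text
t 10.95 pos [ 0.6034 -0.1319  0.205 ] yaw 21.0 tilt z [ 0.006 -0.002 -1.   ] open 0.0581 F [0.4 0.1 0.6]
  delta cm tool [-11.02 -17.65   0.45]
```

View pics/s8c.png

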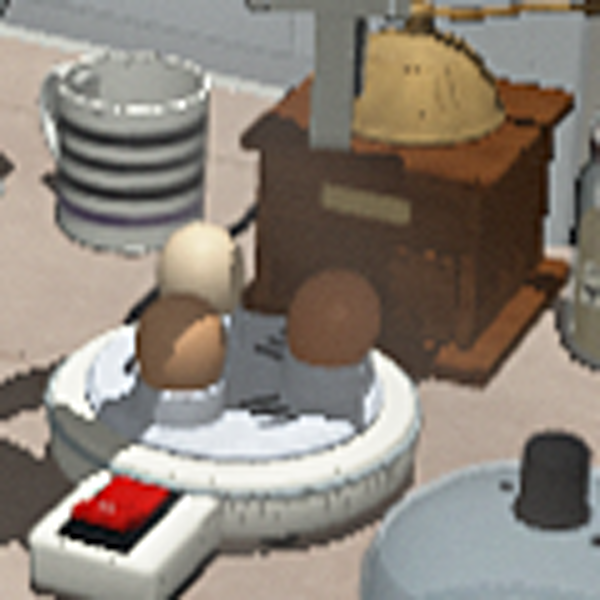

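View pics/w8.png

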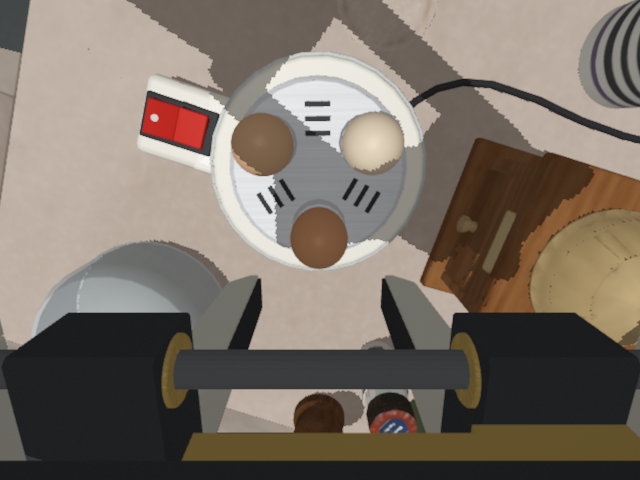

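The scene view shows the egg standing upright in the free collar, and in the wrist view it is at (319,238). The other two eggs are unchanged. Going to the lid's knob.

>>> carry_out --commands '[[[-0.5,-0.9,0,0],[-1,-1.6,0,0],[-1.5,-2.4,0,0],[-1.5,-2.4,0,0],[-1.5,-2.4,0,0],[-1.5,-2.4,0,0],[-1.5,-2.4,0,0],[-1.2,-1.9,0,0],[-0.6,-0.9,0,0],[-0.2,-0.3,0,0],[0,0,0,0],[0,0,0,0]]]' --claw 6

```text
t: 12.05
tool_pos: [0.4767, -0.2963, 0.2001]
orientation: [-1.779, -2.588, -0.001]
force: [-0.6, -0.2, -0.1]
opening: 0.06
```

```bash
python3 - <<'E'
from h import *
delta((.478,-.298,.20))
im,p=shot('wrist','w9.png')
print([proj(p,(.478,-.298,z)).round(1) for z in(.126,.109,.0)])
delta((.478,-.298,.20))
E
```

```text
t 12.05 pos [ 0.4767 -0.2963  0.2001] yaw 21.0 tilt z [-0.     0.001 -1.   ] open 0.06 F [-0.6 -0.2 -0.1]
  delta cm tool [-0.2   0.06  0.01]
[array([322.1, 258.4]), array([322. , 250.2]), array([321.8, 215.7])]
t 12.1 pos [ 0.477  -0.296   0.2003] yaw 21.0 tilt z [-0.     0.001 -1.   ] open 0.0603 F [ 0.7  0.4 -0.1]
  delta cm tool [-0.22  0.02  0.02]
```

View pics/w9.png

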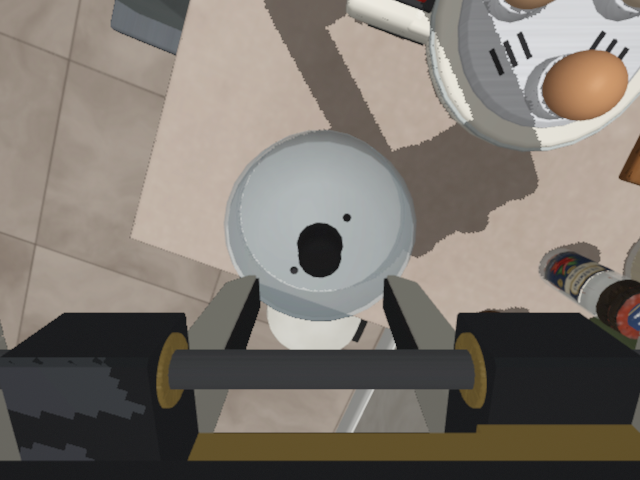

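```bash
python3 - <<'E'
from h import *
from m2 import radial
im,p=ld('w9')
v=im.max(2)<45
n,l,st,c=cv2.connectedComponentsWithStats(v[200:300,280:360].astype(np.uint8)); i=1+st[1:,4].argmax(); print(st[i]+[280,200,0,0,0],c[i]+[280,200])
x,y,w,h,_=st[i]; top=(280+x+w/2-.5, 200+y+h-1-w/2+.0); print('top centre',top,cast(p,top,.126))
print('centroid',cast(p,c[i]+[280,200],.109))
radial(im,(320,226),80,110,.0,'rim',p,-1,angs=range(150,390,5))
print('rim ellipse centre', cast(p,(320,226),.004))
E
```

```text
[ 298  224   44   53 1898] [319.4109589  249.56743941]
top centre (np.float64(319.5), np.float64(254.0)) [ 0.47540831 -0.29583451  0.126     ]
centroid [ 0.47616232 -0.29819505  0.109     ]
rim [ 0.4837 -0.319 ] R 0.0914 res 0.0002 31
rim ellipse centre [ 0.47971713 -0.30731493  0.004     ]
```

The knob is at about (0.4765, -0.297), within 1 mm of the tool. Descending to TCP z of about 0.112 and closing.

>>> carry_out --commands '[[[-0.1,-0.05,1,0],[0,0,1.5,0],[0,0,1.7,0],[0,0,1.5,0],[0,0,1.3,0],[0,0,0.9,0],[0,0,0.6,0],[0,0,0.3,0],[0,0,0,0],[0,0,0,0]]]'

```text
t: 12.93
tool_pos: [0.4768, -0.2983, 0.1132]
orientation: [1.779, 2.588, -0.0]
force: [-0.3, -0.2, 0.1]
opening: 0.0604
```

```bash
python3 - <<'E'
from h import *
delta((.4765,-.297,.112))
im,p=shot('wrist','w10.png')
E
```

```text
t 12.93 pos [ 0.4768 -0.2983  0.1132] yaw 21.0 tilt z [ 0.001 -0.    -1.   ] open 0.0604 F [-0.3 -0.2  0.1]
  delta cm tool [0.13 0.02 0.12]
```

View pics/w10.png

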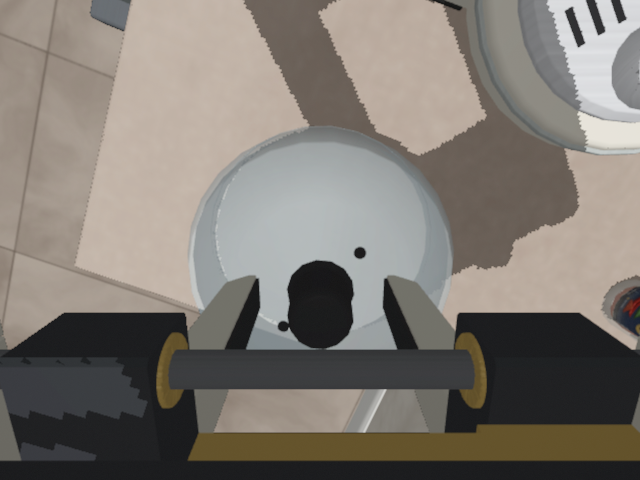

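```bash
python3 - <<'E'
from h import *
im,p=ld('w10')
v=im.max(2)<45
sub=v[255:350,280:360].astype(np.uint8); n,l,st,c=cv2.connectedComponentsWithStats(sub); i=1+st[1:,4].argmax(); print(st[i])
ys,xs=np.where(l==i)
for r in range(255,350,6): q=xs[ys==r-255]; print(r,q.min()+280,q.max()+280,end=' | ')
print(cast(p,(320,316),.126),cast(p,(320,293),.092))
E
```

```text
[   0    6   73   87 4792]Traceback (most recent call last):
  File "<stdin>", line 6, in <module>
    return umr_minimum(a, axis, None, out, keepdims, initial, where)
ValueError: zero-size array to reduction operation minimum which has no identity
```

```bash
python3 - <<'E'
from h import *
im,p=ld('w10')
print(cast(p,(320,315.5),.126),cast(p,(320,293),.092))
delta((.4765,-.297,.112))
E
```

```text
[ 0.47520317 -0.29550199  0.126     ] [ 0.47705393 -0.30060311  0.092     ]
t 12.98 pos [ 0.477  -0.2985  0.1135] yaw 21.0 tilt z [ 0.001 -0.001 -1.   ] open 0.0602 F [ 0.7  0.1 -0. ]
  delta cm tool [0.16 0.01 0.15]
```

>>> carry_out --commands '[[[0.1,0,0.15,0],[0,0,0,0],[0,0,0,0],[0,0,0,0]]]'

```text
t: 13.32
tool_pos: [0.4762, -0.2973, 0.1114]
orientation: [1.78, 2.588, -0.0]
force: [-0.3, 0.1, -0.5]
opening: 0.0601
```

>>> carry_out --commands '[[[0,0,0,0],[0,0,0,0],[0,0,0,0],[0,0,0,0],[0,0,0,0],[0,0,0,0],[0,0,0,0],[0,0,0,0],[0,0,0,0]]]' --claw 2.2 --grip_force 20

```text
t: 14.07
tool_pos: [0.476, -0.2972, 0.1111]
orientation: [-1.78, -2.589, 0.0]
force: [-1.1, -0.9, -0.1]
opening: 0.029
```

>>> carry_out --commands '[[[0,0,-0.3,0],[0,0,-0.7,0],[0,0,-1.2,0],[0,0,-1.7,0],[0,0,-2,0],[0,0,-2,0],[0,0,-2,0],[0,0,-2,0],[0,0,-1.7,0],[0,0,-1.2,0],[0,0,-0.8,0],[0,0,-0.4,0],[0,0,0,0],[0,0,0,0]]]'

```text
t: 15.23
tool_pos: [0.4758, -0.297, 0.2704]
orientation: [-1.779, -2.588, -0.0]
force: [0.8, -0.8, -2.2]
opening: 0.0286
```

```bash
python3 - <<'E'
from h import *
delta((.5855,-.092,.27))
shot('wrist','w11.png'); shot('scene','s11.png'); shot('top','t11.png')
im,p=ld('s11'); cv2.imwrite('pics/s11c.png',cv2.resize(im[150:350,290:480,::-1],None,fx=3,fy=3,interpolation=cv2.INTER_CUBIC))
im,p=ld('t11'); cv2.imwrite('pics/t11c.png',cv2.resize(im[140:350,280:500,::-1],None,fx=2.8,fy=2.8,interpolation=cv2.INTER_CUBIC))
E
```

```text
t 15.23 pos [ 0.4758 -0.297   0.2704] yaw 21.0 tilt z [-0.001  0.001 -1.   ] open 0.0286 F [ 0.8 -0.8 -2.2]
  delta cm tool [15.22 17.58  0.04]
```

View pics/s11c.png

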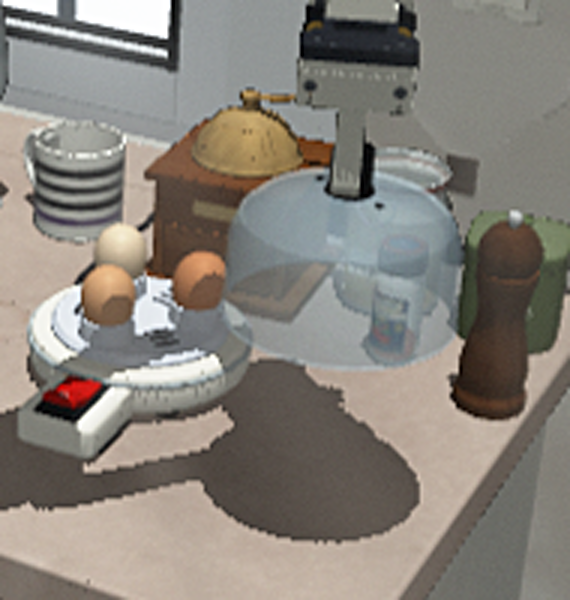

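View pics/t11c.png

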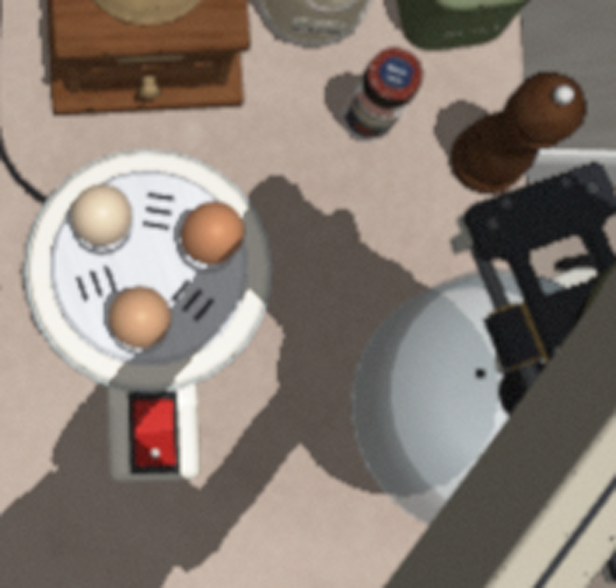

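View pics/w11.png

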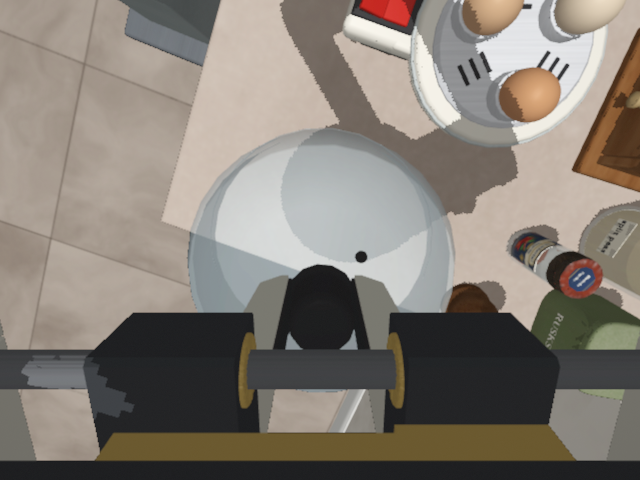

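The scene and wrist views show the lid gripped level by its knob, with the rim at about z = 0.16, well above the eggs. I'll re-check the cooker centre by fitting the collars and eggs too.

```bash
python3 - <<'E'
from h import *
from m2 import radial
T,p=ld('top0')
b=radial(T,(316,216.3),6,16,.086,'egg_b top',p,-1,ch=2)
c=radial(T,(329.7,253),6,16,.086,'egg_c top',p,-1,ch=2)
W,q=ld('w4')
b2=radial(W,(377,145),24,42,.086,'egg_b w',q,-1,ch=2,angs=range(270,450,5))
c2=radial(W,(263,147),24,42,.086,'egg_c w',q,-1,ch=2,angs=range(90,270,5))
f=np.array((.601,-.1305))
for B,C in((b,c),(b2,c2)): print('centroid',(B+C+f)/3,'sides',[np.linalg.norm(x-y).round(4) for x,y in((B,C),(B,f),(C,f))])
T2,p2=ld('t11'); 
radial(T2,(332.5,236.5),38,48,.042,'base t11',p2,-1,angs=range(150,300,4))
radial(T2,(332.5,236.5),32,39,.051,'tray t11',p2,-1,angs=range(90,300,4))
W8,q8=ld('w8')
radial(W8,(317,158),92,120,.042,'base w8',q8,-1,angs=list(range(210,400,4)))
radial(W8,(317,158),80,95,.051,'tray w8',q8,-1,angs=list(range(120,420,4)))
E
```

```text
egg_b top [ 0.615  -0.0559] R 0.019 res 0.0005 37
egg_c top [ 0.5425 -0.0844] R 0.0186 res 0.0005 37
egg_b w [ 0.6147 -0.0525] R 0.0182 res 0.0002 21
egg_c w [ 0.5407 -0.0846] R 0.0204 res 0.0002 23
centroid [ 0.58615271 -0.09026901] sides [np.float64(0.0779), np.float64(0.0759), np.float64(0.0745)]
centroid [ 0.58546222 -0.08918226] sides [np.float64(0.0807), np.float64(0.0792), np.float64(0.0758)]
base t11 [ 0.5838 -0.093 ] R 0.0908 res 0.0003 21
tray t11 [ 0.5863 -0.0926] R 0.0696 res 0.0003 28
base w8 [ 0.5839 -0.0902] R 0.0886 res 0.0005 24
tray w8 [ 0.5849 -0.0895] R 0.0692 res 0.0004 38
```

All estimates put the cooker centre within about 2 mm of (0.5857, -0.0912). Moving over it.

>>> carry_out --commands '[[[0.3,0.3,0,0],[0.6,0.7,0,0],[1,1.2,0,0],[1.4,1.6,0,0],[1.5,1.7,0,0],[1.5,1.7,0,0],[1.5,1.8,0,0],[1.5,1.8,0,0],[1.5,1.8,0,0],[1.4,1.6,0,0],[1.2,1.4,0,0],[0.9,1,0,0],[0.6,0.6,0,0],[0.3,0.3,0,0],[0.1,0.1,0,0],[0,0,0,0],[0,0,0,0]]]'

```text
t: 16.8
tool_pos: [0.5854, -0.0921, 0.2712]
orientation: [1.781, 2.588, -0.0]
force: [0.6, 0.5, -1.5]
opening: 0.0288
```

```bash
python3 - <<'E'
from h import *
delta((.5857,-.0912,.27))
shot('wrist','w12.png'); shot('scene','s12.png'); shot('top','t12.png')
im,p=ld('s12'); cv2.imwrite('pics/s12c.png',cv2.resize(im[120:320,270:450,::-1],None,fx=3,fy=3,interpolation=cv2.INTER_CUBIC))
delta((.5857,-.0912,.27))
E
```

```text
t 16.8 pos [ 0.5854 -0.0921  0.2712] yaw 20.9 tilt z [-0. -0. -1.] open 0.0288 F [ 0.6  0.5 -1.5]
  delta cm tool [0.07 0.06 0.12]
t 16.95 pos [ 0.5854 -0.0921  0.2712] yaw 20.9 tilt z [ 0. -0. -1.] open 0.0285 F [ 0.3  0.2 -1.4]
  delta cm tool [0.07 0.06 0.12]
```

View pics/s12c.png

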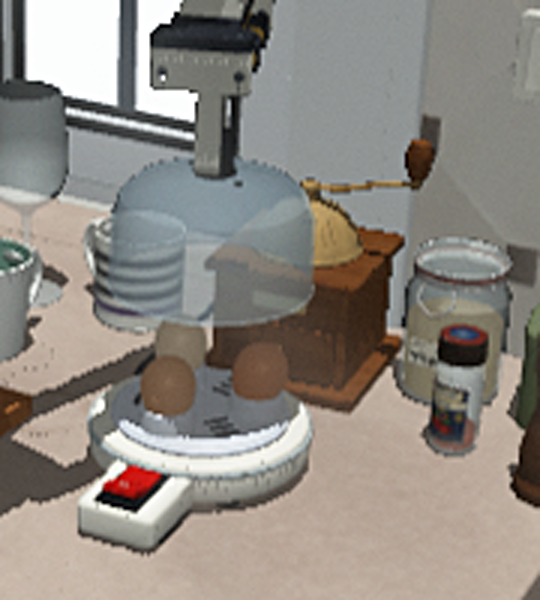

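View pics/w12.png

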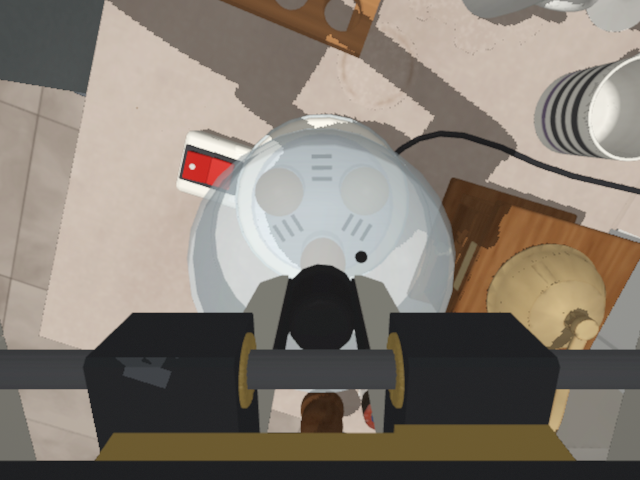

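The lid is level over the cooker. Descending, with a stop about 2 cm above the seat to look.

>>> carry_out --commands '[[[0.05,0.05,0.4,0],[0,0,0.8,0],[0,0,1,0],[0,0,1.2,0],[0,0,1.2,0],[0,0,1.2,0],[0,0,1.2,0],[0,0,1.1,0],[0,0,0.8,0],[0,0,0.5,0],[0,0,0.3,0],[0,0,0,0],[0,0,0,0]]]'

```text
t: 18.03
tool_pos: [0.5862, -0.0907, 0.1746]
orientation: [1.78, 2.588, 0.0]
force: [-0.0, -0.2, -1.0]
opening: 0.0289
```

```bash
python3 - <<'E'
from h import *
delta((.5857,-.0912,.153))
shot('wrist','w13.png'); shot('scene','s13.png')
im,p=ld('s13'); cv2.imwrite('pics/s13c.png',cv2.resize(im[160:310,280:400,::-1],None,fx=4,fy=4,interpolation=cv2.INTER_CUBIC))
delta((.5857,-.0912,.153))
E
```

```text
t 18.03 pos [ 0.5862 -0.0907  0.1746] yaw 21.0 tilt z [ 0.001 -0.    -1.   ] open 0.0289 F [-0.  -0.2 -1. ]
  delta cm tool [-0.02 -0.06  2.16]
t 18.13 pos [ 0.5865 -0.0908  0.175 ] yaw 21.0 tilt z [ 0.001 -0.    -1.   ] open 0.0285 F [-0.2  0.9 -0.3]
  delta cm tool [-0.01 -0.09  2.2 ]
```

View pics/s13c.png

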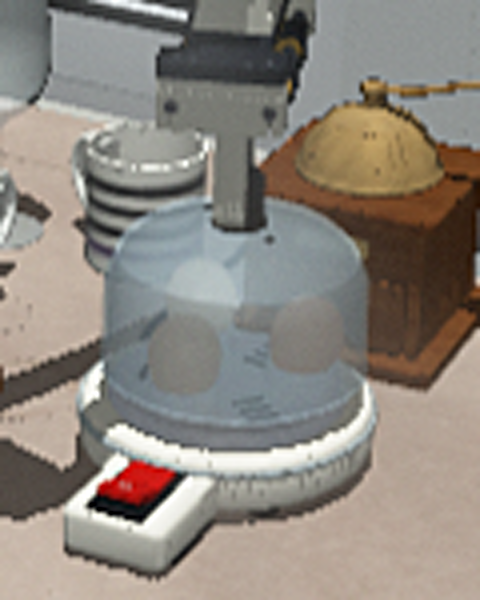

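View pics/w13.png

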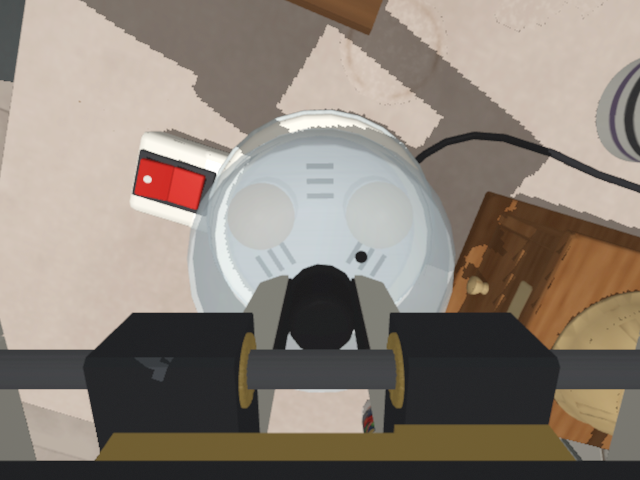

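Knob and tray are aligned laterally at column 320. I'll lower slowly, watching the force.

>>> carry_out --commands '[[[0,-0.05,0.3,0],[0,0,0.3,0],[0,0,0.3,0],[0,0,0.2,0],[0,0,0.1,0],[0,0,0,0],[0,0,0,0]]]'

```text
t: 18.72
tool_pos: [0.5854, -0.0908, 0.162]
orientation: [-1.78, -2.588, 0.0]
force: [-0.6, 0.2, -1.8]
opening: 0.0289
```

>>> carry_out --commands '[[[0,0,0.1,0],[0,0,0.1,0],[0,0,0.1,0],[0,0,0.1,0],[0,0,0,0],[0,0,0,0]]]'

```text
t: 19.22
tool_pos: [0.5854, -0.0908, 0.158]
orientation: [-1.78, -2.589, 0.0]
force: [0.7, -0.8, -1.5]
opening: 0.0286
```

```bash
python3 - <<'E'
from h import *
delta((.5857,-.0912,.153))
E
```

```text
t 19.22 pos [ 0.5854 -0.0908  0.158 ] yaw 21.0 tilt z [-0.  0. -1.] open 0.0286 F [ 0.7 -0.8 -1.5]
  delta cm tool [-0.05  0.02  0.5 ]
```

The rim is already below the tray's top edge with no contact, so the fit is good. Last 5 mm.

>>> carry_out --commands '[[[0,0,0.1,0],[0,0,0.1,0],[0,0,0.1,0],[0,0,0.05,0],[0,0,0,0],[0,0,0,0]]]'

```text
t: 19.72
tool_pos: [0.5854, -0.0908, 0.1546]
orientation: [-1.78, -2.589, 0.0]
force: [0.6, 0.3, -1.3]
opening: 0.0285
```

>>> carry_out --commands '[[[0,0,0.05,0],[0,0,0,0],[0,0,0.05,0],[0,0,0,0],[0,0,0,0]]]'

```text
t: 20.13
tool_pos: [0.5854, -0.0908, 0.1536]
orientation: [-1.78, -2.589, 0.0]
force: [0.4, 0.6, -1.2]
opening: 0.0285
```

```bash
python3 - <<'E'
from h import *
delta((.5857,-.0912,.153))
E
```

```text
t 20.13 pos [ 0.5854 -0.0908  0.1536] yaw 21.0 tilt z [-0.  0. -1.] open 0.0285 F [ 0.4  0.6 -1.2]
  delta cm tool [-0.04  0.01  0.06]
```

>>> carry_out --commands '[[[0,0,0.05,0],[0,0,0,0],[0,0,0,0],[0,0,0,0]]]'

```text
t: 20.47
tool_pos: [0.5855, -0.0909, 0.1532]
orientation: [1.78, 2.589, 0.0]
force: [0.7, -0.3, -1.6]
opening: 0.0285
```

>>> carry_out --commands '[[[0,0,0.03,0],[0,0,0,0],[0,0,0,0]]]'

```text
t: 20.72
tool_pos: [0.5855, -0.0909, 0.1531]
orientation: [1.78, 2.589, 0.0]
force: [-2.0, -0.0, 1.3]
opening: 0.0283
```

>>> carry_out --commands '[[[0,0,0.03,0],[0,0,0,0],[0,0,0,0]]]'

```text
t: 20.97
tool_pos: [0.5855, -0.0909, 0.1531]
orientation: [1.78, 2.588, -0.0]
force: [-3.7, 0.2, 5.2]
opening: 0.0287
```

The force went from -1.5 to +5 N, so the lid is seated. Letting go.

>>> carry_out --commands '[[[0,0,0,0],[0,0,0,0],[0,0,0,0],[0,0,0,0],[0,0,0,0],[0,0,0,0]]]' --claw 5

```text
t: 21.47
tool_pos: [0.5854, -0.0908, 0.1524]
orientation: [-1.78, -2.589, 0.0]
force: [-0.1, -0.3, -0.5]
opening: 0.0502
```

>>> carry_out --commands '[[[0,0,-0.3,0],[0,0,-0.7,0],[0,0,-1,0],[0,0,-1.5,0],[0,0,-2,0],[0,0,-2,0],[0,0,-1.5,0],[0,0,-1,0],[0,0,0,0],[0,0,0,0]]]'

```text
t: 22.3
tool_pos: [0.5858, -0.091, 0.2533]
orientation: [1.779, 2.587, 0.001]
force: [-0.6, -0.2, -0.1]
opening: 0.0499
```

```bash
python3 - <<'E'
from h import *
delta((.45,-.0995,.15))
shot('wrist','w14.png'); shot('scene','s14.png')
im,p=ld('s14'); cv2.imwrite('pics/s14c.png',cv2.resize(im[160:310,280:400,::-1],None,fx=4,fy=4,interpolation=cv2.INTER_CUBIC))
E
```

```text
t 22.3 pos [ 0.5858 -0.091   0.2533] yaw 21.0 tilt z [ 0.002 -0.    -1.   ] open 0.0499 F [-0.6 -0.2 -0.1]
  delta cm tool [  4.07 -13.    10.31]
```

View pics/s14c.png

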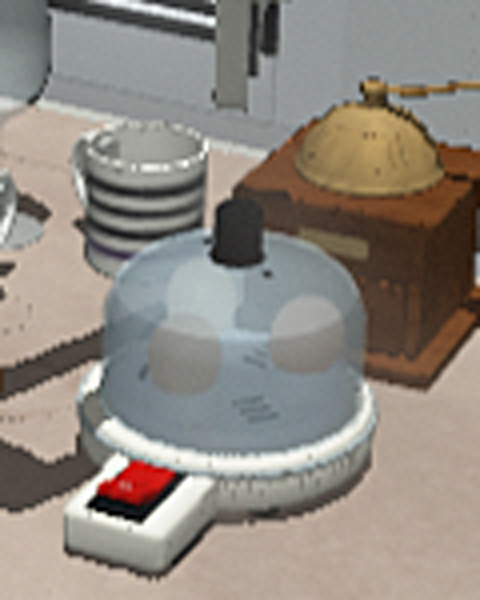

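View pics/w14.png

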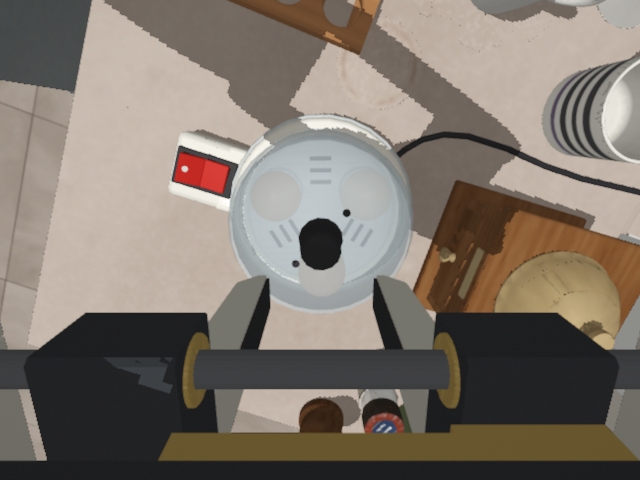

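The scene shows the lid square and fully down, with its rim on the cooker's flat top, the knob at wrist (320,243) and the rocker dot at (185,169). I'll close the jaws and turn the gripper's long side tangential, which keeps its body clear of the lid. Then I'll move over the rocker.

>>> carry_out --commands '[[[0,0,0,-6.9],[0,0,0,-6.9],[0,0,0,-6.9],[0,0,0,-6.9],[0,0,0,-6.9],[0,0,0,-6.9],[0,0,0,-6.9],[0,0,0,-6.9],[0,0,0,-6.9],[0,0,0,-6.9],[1,0,0,0],[2,-0.1,0,0],[2.3,-0.2,0,0],[2.5,-0.2,0,0],[2.5,-0.2,0,0],[2,-0.1,0,0],[1,0,0,0],[0.4,0,0,0],[0,0,0,0],[0,0,0,0]]]' --claw 0

```text
t: 24.07
tool_pos: [0.4486, -0.0987, 0.252]
orientation: [-0.001, -3.141, -0.001]
force: [-1.0, -0.2, 0.1]
opening: 0.0003
```

```bash
python3 - <<'E'
from h import *
delta((.449,-.0995,.08))
shot('wrist','w15.png')
E
```

```text
t 24.07 pos [ 0.4486 -0.0987  0.252 ] yaw 90.0 tilt z [-0.  0. -1.] open 0.0003 F [-1.  -0.2  0.1]
  delta cm tool [-0.05 -0.08 17.2 ]
```

View pics/w15.png

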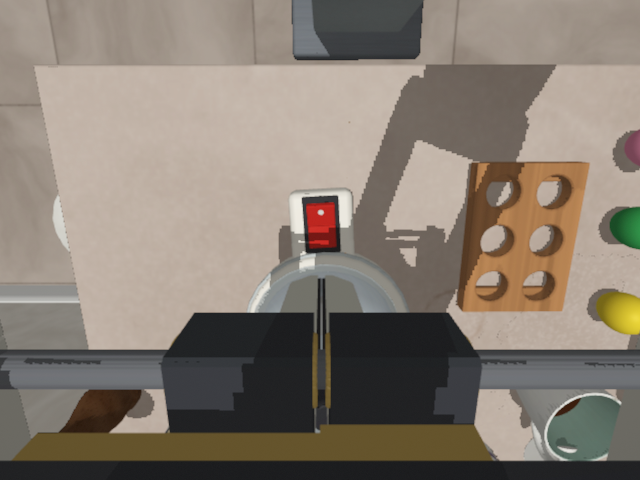

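The wrist view shows the white dot at (321,212), in line with the closed jaws at column 321.

```bash
python3 - <<'E'
from h import *
im,p=ld('w15'); print(cast(p,(321,212),.046))
E
```

```text
[ 0.44887703 -0.09781654  0.046     ]
```

>>> carry_out --commands '[[[0,-0.05,1,0],[0,0,2,0],[0,0,2.5,0],[0,0,2.5,0],[0,0,2.5,0],[0,0,2.5,0],[0,0,2,0],[0,0,1.2,0],[0,0,0.6,0],[0,0,0.3,0],[0,0,0,0],[0,0,0,0]]]'

```text
t: 25.12
tool_pos: [0.449, -0.0994, 0.0821]
orientation: [0.001, 3.141, -0.0]
force: [-0.1, -0.3, 0.7]
opening: 0.0004
```

```bash
python3 - <<'E'
from h import *
delta((.449,-.0995,.054))
shot('wrist','w16.png'); shot('scene','s16.png')
im,p=ld('s16'); cv2.imwrite('pics/s16c.png',cv2.resize(im[160:310,260:400,::-1],None,fx=4,fy=4,interpolation=cv2.INTER_CUBIC))
E
```

```text
t 25.12 pos [ 0.449  -0.0994  0.0821] yaw 90.0 tilt z [ 0.001 -0.    -1.   ] open 0.0004 F [-0.1 -0.3  0.7]
  delta cm tool [ 0.01 -0.01  2.81]
```

View pics/s16c.png

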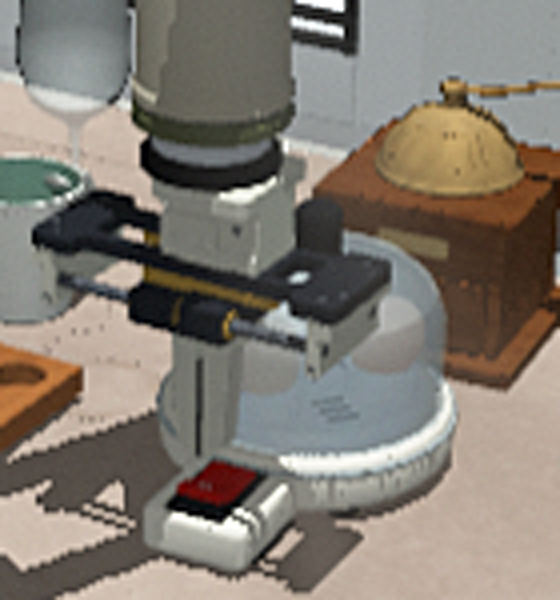

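View pics/w16.png

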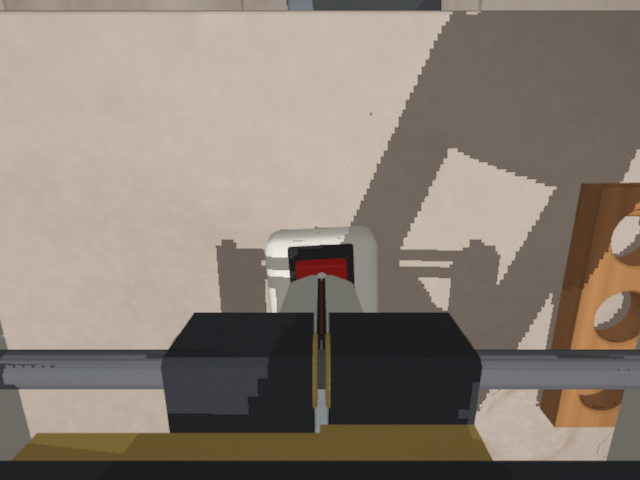

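The jaws hang just over the raised half, clear of the lid. Pressing down in steps.

>>> carry_out --commands '[[[0.2,0,0.5,0],[0,0,0.7,0],[0,0,0.5,0],[0,0,0.3,0],[0,0,0.1,0],[0,0,0,0]]]'

```text
t: 25.72
tool_pos: [0.446, -0.0992, 0.06]
orientation: [-0.001, -3.141, -0.001]
force: [0.3, -0.8, -0.5]
opening: 0.0001
```

>>> carry_out --commands '[[[0,0,0.1,0],[0,0,0.1,0],[0,0,0.1,0],[0,0,0.1,0],[0,0,0,0]]]'

```text
t: 26.13
tool_pos: [0.4464, -0.0993, 0.0564]
orientation: [0.001, 3.142, -0.0]
force: [-1.5, -0.3, 2.0]
opening: 0.0002
```

>>> carry_out --commands '[[[0,0,0.1,0],[0,0,0.1,0],[0,0,0,0]]]'

```text
t: 26.38
tool_pos: [0.4465, -0.0994, 0.0547]
orientation: [0.001, 3.142, -0.0]
force: [-2.5, -1.5, 3.6]
opening: 0.0005
```

>>> carry_out --commands '[[[0,0,0.1,0],[0,0,0,0]]]'

```text
t: 26.55
tool_pos: [0.4466, -0.0994, 0.0546]
orientation: [-0.001, -3.141, 0.0]
force: [-7.3, 1.2, 14.0]
opening: 0.0006
```

>>> carry_out --commands '[[[0,0,0.05,0],[0,0,0,0],[0,0,0,0]]]'

```text
t: 26.8
tool_pos: [0.4466, -0.0994, 0.0545]
orientation: [-0.001, -3.142, 0.0]
force: [-9.5, 1.8, 18.6]
opening: 0.0006
```

The force climbed to 18.6 N at the end stop. Rising to look.

>>> carry_out --commands '[[[0,0,-0.3,0],[0,0,-0.7,0],[0,0,-1,0],[0,0,-1.5,0],[0.5,0,-2,0],[0.5,0,-2,0],[0.5,0,-2.5,0],[0.5,0,-2.5,0],[0,0,-2.5,0],[0,0,-2,0],[0,0,-1,0],[0,0,0,0]]]'

```text
t: 27.8
tool_pos: [0.4279, -0.0998, 0.2362]
orientation: [0.001, 3.137, -0.003]
force: [0.6, -0.0, 0.9]
opening: 0.0004
```

```bash
python3 - <<'E'
from h import *
from m2 import radial
delta((.449,-.0995,.25))
shot('wrist','w17.png'); shot('scene','s17.png'); shot('top','t17.png')
im,p=ld('s17'); cv2.imwrite('pics/s17c.png',cv2.resize(im[190:310,270:400,::-1],None,fx=5,fy=5,interpolation=cv2.INTER_CUBIC))
im,p=ld('t17'); cv2.imwrite('pics/t17c.png',cv2.resize(im[180:330,280:400,::-1],None,fx=4,fy=4,interpolation=cv2.INTER_CUBIC))
im,p=ld('w17')
E
```

```text
t 27.8 pos [ 0.4279 -0.0998  0.2362] yaw 90.0 tilt z [ 0.005 -0.002 -1.   ] open 0.0004 F [ 0.6 -0.   0.9]
  delta cm tool [-2.11  0.03 -1.37]
```

View pics/s17c.png

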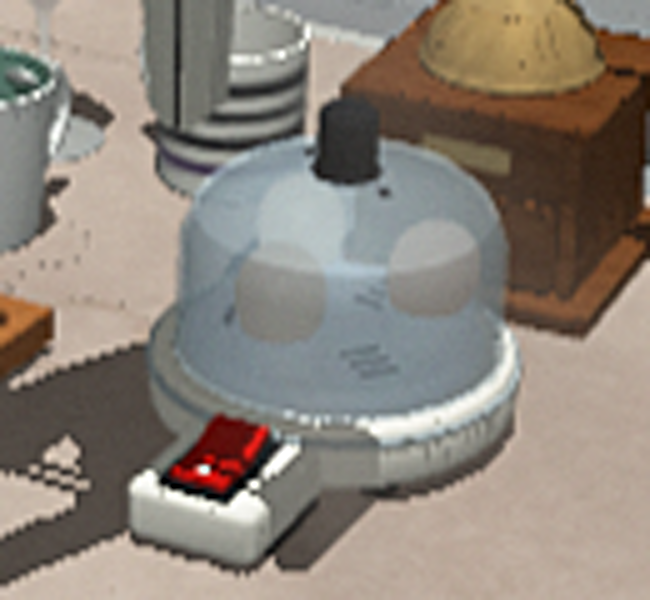

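View pics/t17c.png

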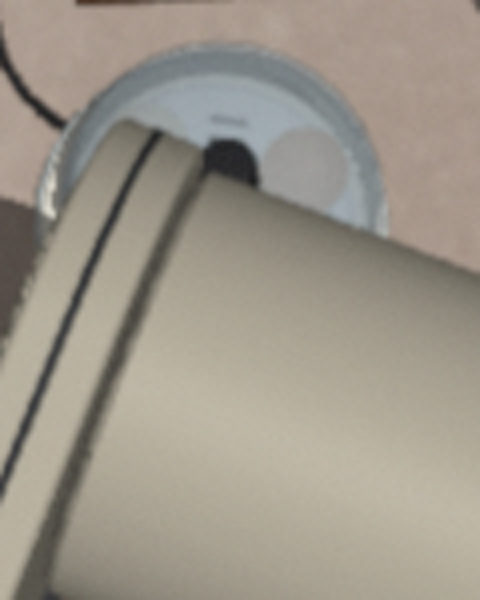

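View pics/w17.png

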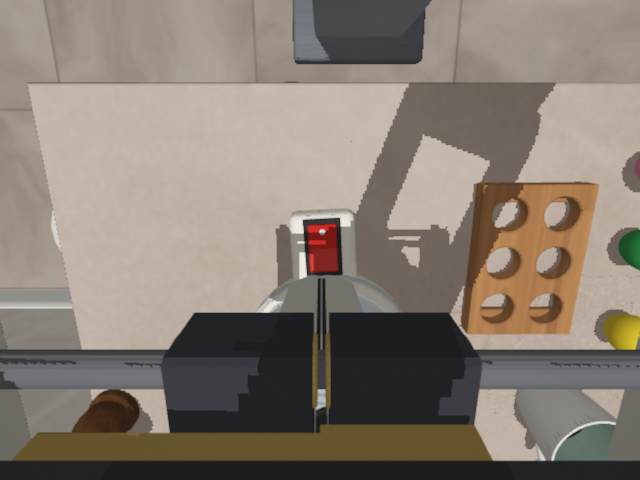

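The rocker now tips the other way: the inner half is up and the dot half is down and level at scene crop (205,468). The pad stopped at 0.0405 m on the end stop, as expected. I'll check the knob position once more and hand in.

```bash
python3 - <<'E'
from h import *
im,p=ld('s17'); h=im.max(2)<75
n,l,st,c=cv2.connectedComponentsWithStats(h.astype(np.uint8)); i=1+np.argmin(np.linalg.norm(c[1:]-[339.4,218],axis=1)+(st[1:,4]<60)*1e3)
print(c[i],st[i],cast(p,c[i],.151),'expected',proj(p,(.5857,-.0912,.151)))
print(robot.read_state()['force'].round(1)); robot.close_job()
E
```

```text
[339.20207254 217.76683938] [333 209  13  18 193] [ 0.58477974 -0.09477948  0.151     ] expected [338.04727292 217.29981007]
[ 0.1  0.4 -0.7]
the job is handed in; nothing more can be done
```

The egg is in the cooker, the lid is on and the rocker is pressed to on. I handed the job in at about 28 s of the 58 s allowed; no verdict was reported.

- **Egg:** I took the dark brown egg from the rack with the lightest grip (3 N). I set it point down in the free collar, with about 3 N of contact as it touched. After release it stood upright in both the scene and wrist views, and the two other eggs looked unmoved.
- **Lid:** I carried it level by its knob and lowered it until the wrist felt about 5 N, at the expected seated height to within 1 mm. In the pictures it sits square, with its rim on the flat top.
- **Rocker:** I pressed it until the force rose to 18.6 N at a fingertip height of 0.0405 m, where it is fully on. The pictures show the dot half down and the inner half raised. I did not read its angle directly.

**Checks that disagreed:**
- In the last scene picture the knob was about 1 px off its expected place, or about 3.5 mm along that slanted ray. The tool readings and the contact-free fit round the tray put the lid within about 1 mm of centre.
- The tray and base circles fitted 2–6% smaller than the given sizes in the cameras, but their centres agreed within about 3 mm.
- In the final top view the arm hid part of the cooker, so it could not confirm the lid.

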